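Lay the standing pine blank down in the mitre block for sawing

TASK

Tip the pine blank that stands on the mitre block over to the right (as seen from the robot) and ease it down with your fingertips, without letting it drop, until it lies on its side on the step with its head sticking out past the right-hand end of the block. Then gently push it flush against the fence along its length, ready for sawing. Do not grip it or lift it off the block, and leave the other things on the table alone.

Things in the scene. Friction and masses are not known exactly. Their poses are not given: they have to be found in the camera images.
- mitre_block: L-shaped beech sawing guide fixed to the table. Origin: centre of its underside. y along its 220 mm length (the -y end is the right-hand end seen from the robot), x across its 110 mm width, away from the robot. Flat step 36 mm above the table, x -55 to +25 mm; fence x +25 to +55 mm over the whole length, top 81 mm above the table. The fence's face is the plane x = +25 mm, facing -x.
- blank: Square pine blank 40 x 40 x 180 mm, 0.13-0.22 kg, loose, standing on end on the step; its right face is 130 to 150 mm from the block's right-hand end. Origin: centre of its foot; z along its length to the head; y, at first within 0.1 rad of the block's y, points left. It topples by itself past 12.5 degrees of lean. Lying on the step, its faces are 36 and 76 mm above the table.
- blank_head (a point): Centre of the blank's head (its upper end), 180 mm along the blank's z from its origin; 216 mm above the table at the start. A pencil line runs round the blank 30 mm below the head.
- glue_bottle: White bottle, 56 mm across, 150 mm tall, standing left (+y) of the mitre block. Origin: centre of its underside. Leave alone.
- try_square: Try square lying flat between the robot and the mitre block: dark wooden stock 115 x 32 x 16 mm (origin under its centre, x along it), steel blade 28 mm wide reaching 165 mm towards its own -y from its +x end. Leave alone.
- model_car: Blue and white model car, 150 x 92 x 48 mm, on its wheels left (+y) of the mitre block. Origin: centre of its underside at table level. Leave alone.
- kit_carton: Open grey kit carton, 270 x 180 x 55 mm, with model parts inside, fixed, well to the right (-y) of the mitre block. Origin: centre of its underside, x along its 270 mm.
Mind the look-alikes: they are no part of the job. Leave any purple look-alike of the blank alone.

How it is judged:
By the outcome, as a careful person would: the job done as asked, in the order asked, and still so for the second after the job is handed in, with the robot touching nothing.
It also fails if it takes over 64 s, if anything falls off the work surface, if the arm or the gripper's body presses on something with over 40 N, if the wrist force passes 120 N, or if a joint passes its speed limit or range.

ROBOT

A 7-joint arm with a two-finger parallel gripper is mounted at the origin on the work surface. World frame = base frame: x ahead of the robot, y to its left, z up, the work surface at z = 0. Lengths are in m, angles in rad, forces in N, time in s.
With the tool pointing down it reaches from about 0.4 to 0.85 m from the base axis. Payload 10.4 kg.
Tool frame: the origin (TCP) lies between the finger pads; the fingertips stand 8 mm ahead of it and the grasp point (between the pads) lies 11 mm behind it; z points along the fingers, x is the direction in which the jaws open and shut, and the axes are right-handed (so a half turn about z gives the same grasp; the last joint's range is limited). The gripper opens to 87 mm and grips with 3 to 60 N. Pads are 19 mm wide; open, the fingers measure 117 mm over their backs; the gripper's body (75 mm by 190 mm) begins 51 mm behind the grasp point.
Start: joints at [1.281, 0.332, -0.065, 1.46, 0.022, 1.35, -0.088], TCP at [0.165, -0.603, 0.231] pointing down, gripper open.
Joint ranges: [-2.6, 2.6], [-0.5, 2.12], [-1.47, 1.34], [0.16, 2.42], [-1.27, 4.41], [0.06, 2.06], [-2.6, 2.6]. Speed limits (rad/s): [2.22, 2.22, 2.79, 2.79, 3.14, 3.14, 3.14].

INTERFACE

Orientations are given as a unit quaternion [x, y, z, w].
In Python, from bench import r, viewer gives the robot as it stands.
- The arm moves only by the tool apply_moves, never from a script. Its argument "increments" is a list of rows, each an object with "grip": the closure in counts, from 0 (fully open) to 255 (shut); "xyz": the shift along the tool's x, y, z in mm, a list of three; "rotation": the turn, a rotation vector about the tool's x, y, z in degrees, a list of three. A call has 1 to 5 rows; each row is the pose to reach, as a shift and turn from the pose measured when the call began, along the tool's axes at that moment; what a row does not reach only later rows make up. A row lasts 1/8 s, in which the tool goes at most 62.5 mm and 10.7 degrees, less where a joint would pass 70% of its speed; a pose out of reach is approached as far as the arm can. A call with a gripper value outside its range is refused whole. The fingers move at their own pace and stop on an object; "squeeze" is the grip in N (left out, the last holds). Time passes only in rows, so rows that repeat a pose let the fingers close. It gives the time, the measured TCP pose, the force and the opening at its end, in the units of the state.
- r.read_state(): the state, without advancing time (a new reading comes with each control period).
- viewer.camera(name): name is "scene" or "top" or "wrist"; returns a dict with "img" (400x640x3 uint8, blue, green, red), "range_z" (400x640 float32, m along the optical axis (not along the pixel's ray), 0 where there is no reading), "vertical_fov" (degrees; the focal length in pixels is half the picture's height over the tangent of half this angle, whatever the lens; pixels are square), "cx", "cy" (the principal point, pixels), "rvec" (rotation vector, rad) and "tvec" (3), from world to camera coordinates, as OpenCV has them. Camera axes: x right, y down, z forward; pixel columns grow to the right and rows downward; lengths in m; the calibration is good to about 2 mm. A picture is of the moment at which its call begins.
- r.close_job(): hands the job in, once; it reports no verdict.
The state is a dict: "time": time; "joint_positions": joint angles; "joint_vel": joint speeds; "joint_torque": joint torques, N m; "ee_pos": TCP position; "eef_rot": TCP orientation; "ft_force": force on the tool from outside, world axes, zero at the start; "torque": the same for the moment, N m; "width": finger opening in m.
Only numpy, scipy, OpenCV 4.12 (cv2) and the standard library are available. Lean on these libraries where they do the work, as an engineer would, in place of code of your own. Each camera call takes 0.05 s, during which the arm holds its last target.

## Working session

There is one attempt and no reset: what is moved stays moved. The work goes in short steps, Python scripts to look and compute and a tool call to move; the robot and the scene stay as the last step left them, time stands still between calls to the robot, and variables do not carry over. Pictures are saved under pics/ and viewed, and the job is handed in when it is done.

Besides the shell and the picture viewer there is one more tool, called after "Emit:" as name(argument=value, ...) on one line, values as JSON. apply_moves: Moves the arm, as the interface text tells. Its arguments: {"type":"object","properties":{"increments":{"type":"array","items":{"type":"object","properties":{"grip":{"type":"number"},"xyz":{"type":"array","items":{"type":"number"}},"rotation":{"type":"array","items":{"type":"number"}}}}},"squeeze":{"type":"number"}},"required":["increments"]}

```bash
ls; mkdir -p pics; cat > h.py <<'E'
import numpy as np, cv2
from bench import r, viewer
from scipy.spatial.transform import Rotation as R
def cam(n,save=None):
    c=viewer.camera(n)
    if save: cv2.imwrite('pics/'+save,c['img'])
    c['f']=200/np.tan(np.radians(c['vertical_fov'])/2)
    c['Rm']=cv2.Rodrigues(np.array(c['rvec'],float))[0]; c['t']=np.array(c['tvec'],float).ravel()
    return c
def px(c,u,v,z=None):
    d=c['range_z'][int(v),int(u)] if z is None else None
    ray=np.array([(u-c['cx'])/c['f'],(v-c['cy'])/c['f'],1.])
    o=-c['Rm'].T@c['t']
    w=c['Rm'].T@ray
    if z is None: return o+w*d
    return o+w*(z-o[2])/w[2]
def proj(c,p):
    q=c['Rm']@np.array(p)+c['t']; return q[:2]/q[2]*c['f']+[c['cx'],c['cy']]
def pts(c):
    v,u=np.mgrid[0:400,0:640]; d=c['range_z']
    P=np.stack([(u-c['cx'])/c['f']*d,(v-c['cy'])/c['f']*d,d],-1)
    W=(P-c['t'])@c['Rm']; W[d==0]=np.nan
    return W
E
python3 - <<'E'
from h import *
np.set_printoptions(precision=4,suppress=True)
for n in ['scene','top','wrist']:
    c=cam(n,n+'0.png'); print(n,c['vertical_fov'],c['cx'],c['cy'],-c['Rm'].T@c['t'])
print(r.read_state())
E
```

```text
pics
scene 53.0848358131769 315.8927674537435 200.2778639285677 [ 0.9065 -0.5122  0.9607]
top 42.94522543454618 319.9804260151767 202.5113716645746 [ 0.4469 -0.0236  1.399 ]
wrist 61.615212216598124 318.1075672850349 201.51119368310174 [ 0.2403 -0.5833  0.3826]
{'time': 0.15, 'joint_positions': array([ 1.2814,  0.3328, -0.0647,  1.4607,  0.0216,  1.3499, -0.0885]), 'joint_vel': array([-0.001 , -0.0024,  0.0007, -0.0011, -0.0016, -0.0012, -0.0003]), 'joint_torque': array([ -0.0009, -62.3637,   0.0234, -39.0145,  -0.0616,   0.0372,
         0.    ]), 'ee_pos': array([ 0.1647, -0.6026,  0.2299]), 'eef_rot': array([ 0.7949, -0.6068, -0.0004, -0.0003]), 'ft_force': array([-0.8086,  0.7523,  0.1966]), 'torque': array([ 0.0122, -0.0002, -0.0077]), 'width': 0.08672126799742855}
```

View pics/scene0.png

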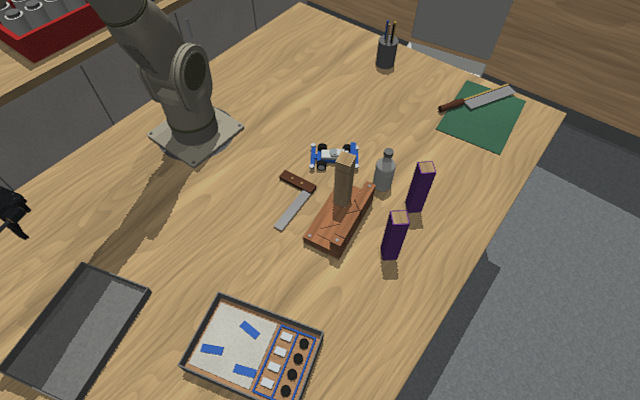

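View pics/top0.png

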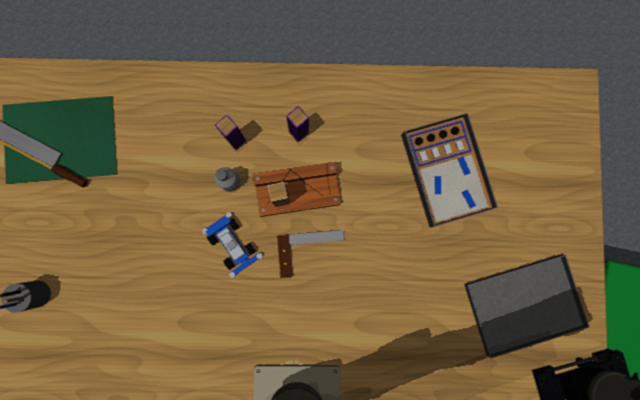

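View pics/wrist0.png

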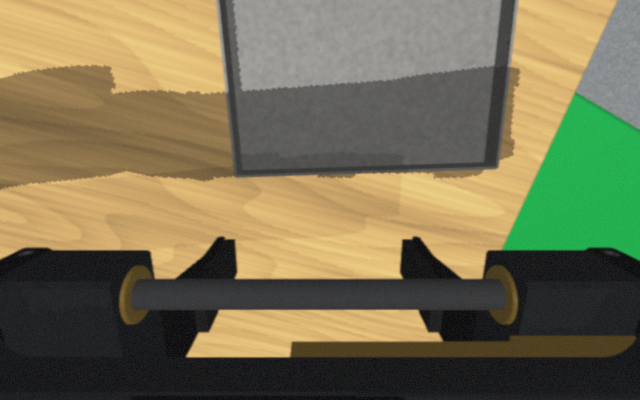

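The scene view shows the blank on the block, with its head at about (346,160). Two purple look-alikes stand behind the block. In the top view the block spans about (253..341, 163..216) and the blank's head is near (278,190). Next I'll measure with enlarged crops and depth.

```bash
python3 - <<'E'
from h import *
np.set_printoptions(precision=4,suppress=True)
t=cam('top'); s=cam('scene')
a=t['img'][150:260,190:360]; cv2.imwrite('pics/topc.png',cv2.resize(a,None,fx=4.6,fy=4.6,interpolation=cv2.INTER_CUBIC))
a=s['img'][130:270,270:450]; cv2.imwrite('pics/scc.png',cv2.resize(a,None,fx=4.2,fy=4.2,interpolation=cv2.INTER_CUBIC))
for nm,c in (('top',t),('scene',s)):
    W=pts(c); 
    reg=(W[...,0]>.3)&(W[...,0]<.7)&(W[...,1]>-.25)&(W[...,1]<.25)
    for lo,hi in ((.2,.235),(.075,.087),(.03,.042)):
        m=reg&(W[...,2]>lo)&(W[...,2]<hi); 
        n,l,st,ce=cv2.connectedComponentsWithStats(m.astype(np.uint8))
        for i in range(1,n):
            if st[i,4]<25: continue
            P=W[l==i]; rect=cv2.minAreaRect(P[:,:2].astype(np.float32)*1000)
            print(nm,lo,st[i],P.mean(0),rect)
E
```

```text
top 0.2 [267 182  20  20 303] [0.5623 0.0467 0.2155] ((562.8719482421875, 46.74104309082031), (40.6768798828125, 39.723045349121094), 13.431540489196777)
top 0.075 [252 162  85  23 951] [0.6245 0.0105 0.0808] ((625.0235595703125, 9.945419311523438), (30.854154586791992, 219.46835327148438), 9.125852584838867)
top 0.03 [ 255  175   85   41 1988] [ 0.5704 -0.0082  0.0359] ((570.8504028320312, 1.331085205078125), (81.04489135742188, 219.79244995117188), 9.217998504638672)
top 0.03 [217 228  26  32 256] [0.4398 0.1797 0.0354] ((439.0469055175781, 179.7978515625), (83.61212158203125, 32.766197204589844), 36.26482391357422)
scene 0.2 [335 151  21  20 271] [0.5641 0.0431 0.2135] ((562.1493530273438, 46.61189270019531), (40.093048095703125, 41.79170227050781), 13.55353832244873)
scene 0.075 [375 166  20  11  56] [0.6158 0.1704 0.0807] ((614.54052734375, 174.3856964111328), (54.726200103759766, 25.215801239013672), 21.444673538208008)
scene 0.075 [330 181  46  66 817] [0.6254 0.0033 0.0803] ((623.663330078125, 9.762382507324219), (31.025644302368164, 221.3253936767578), 9.005576133728027)
scene 0.075 [333 189  19  11  46] [0.5691 0.033  0.0805] ((572.8190307617188, 36.94355773925781), (52.638832092285156, 26.583221435546875), 53.202247619628906)
scene 0.03 [321 149  26   9 113] [0.4325 0.1734 0.0353] ((437.3281555175781, 178.1437530517578), (77.96705627441406, 30.904836654663086), 34.986358642578125)
scene 0.03 [373 176  19  11  46] [0.6162 0.1693 0.0355] ((614.730224609375, 172.30030822753906), (54.09492111206055, 20.886295318603516), 21.24187469482422)
scene 0.03 [ 303  186   58   69 1334] [ 0.573  -0.0302  0.0355] ((582.20849609375, 1.7218475341796875), (109.92105865478516, 221.4883270263672), 10.699628829956055)
```

View pics/topc.png

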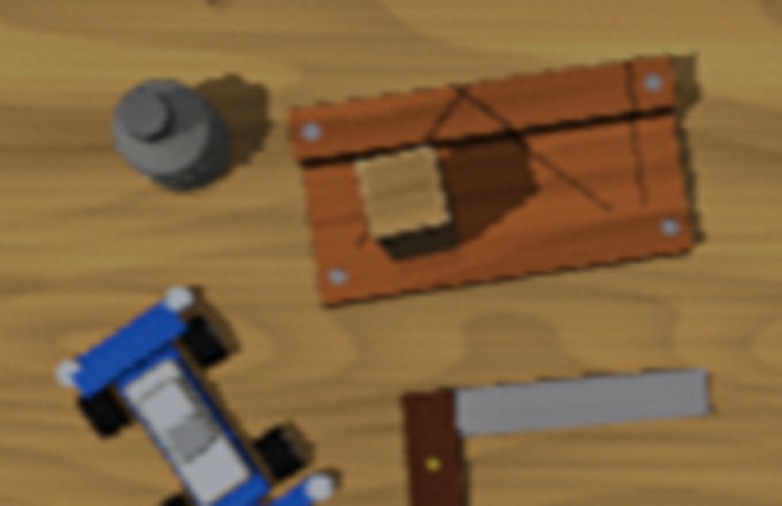

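View pics/scc.png

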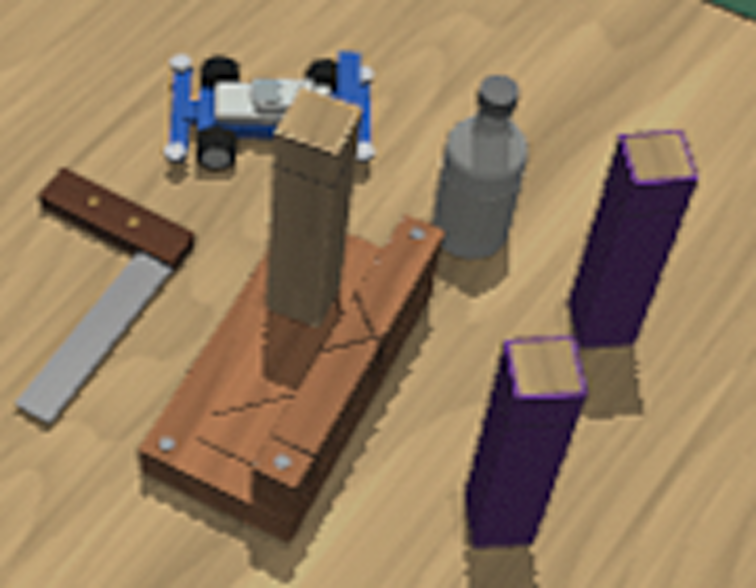

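```bash
cat >> h.py <<'E'
np.set_printoptions(precision=4,suppress=True)
O=np.array([.5856,.0037]); YB=np.radians(9.1); YK=np.radians(13.4)
def L2W(x,y): 
    c,s=np.cos(YB),np.sin(YB); return np.array([O[0]+(c*x-s*y)/1000,O[1]+(s*x+c*y)/1000])
def W2L(p):
    c,s=np.cos(YB),np.sin(YB); d=(np.array(p[:2])-O)*1000; return np.array([c*d[0]+s*d[1],-s*d[0]+c*d[1]])
def Rt(tilt,az=YK):
    # tool x = -y of yawed frame, y=-x, z down ; tilt degrees about -tool y
    c,s=np.cos(az),np.sin(az)
    M=np.array([[s,-c,0],[-c,-s,0],[0,0,-1.]]).T.copy()
    M=np.column_stack([[s,-c,0],[-c,-s,0],[0,0,-1.]])
    return R.from_matrix(M)*R.from_rotvec([0,-np.radians(tilt),0])
def delta(p,Rw=None):
    st=r.read_state(); R0=R.from_quat(st['eef_rot'])
    d=R0.inv().apply(np.array(p)-st['ee_pos'])*1000
    rv=(R0.inv()*Rw).as_rotvec(degrees=True) if Rw is not None else None
    print('t',st['time'],'pos',st['ee_pos'],'d',d.round(1),'rot',None if rv is None else rv.round(2),'F',st['ft_force'].round(1),'w',round(st['width'],4)); return d,rv
E
python3 - <<'E'
from h import *
h=L2W(-.8,-153.3); print('headlow',h, W2L([.5628,.0467]))
delta([h[0],h[1],.3],Rt(0)); delta([.5628,.0467,.28],Rt(0))
E
```

```text
headlow [ 0.6091 -0.1478] [-15.7122  46.0648]
t 0.25 pos [ 0.1647 -0.6028  0.2302] d [-321.8 -548.5  -69.6] rot [0.   0.03 1.88] F [-0.2 -0.4 -0.4] w 0.0871
t 0.25 pos [ 0.1647 -0.6028  0.2302] d [-521.6 -555.2  -49.5] rot [0.   0.03 1.88] F [-0.2 -0.4 -0.4] w 0.0871
```

Emit:
apply_moves(increments=[{"grip": 0, "xyz": [0, -30, -50], "rotation": [0, 0, 2]}, {"grip": 0, "xyz": [-30, -80, -70], "rotation": [0, 0, 2]}, {"grip": 60, "xyz": [-60, -130, -70], "rotation": [0, 0, 2]}, {"grip": 110, "xyz": [-90, -180, -70], "rotation": [0, 0, 2]}, {"grip": 110, "xyz": [-120, -230, -70], "rotation": [0, 0, 2]}])

```text
time: 0.88
ee_pos: [0.356, -0.4248, 0.3004]
eef_rot: [0.784, -0.621, -0.0, -0.0]
ft_force: [0.3, -0.7, 0.1]
width: 0.0648
```

```bash
python3 - <<'E'
from h import *
h=L2W(-.8,-153.3)
delta([h[0],h[1],.3],Rt(0))
E
```

```text
t 0.875 pos [ 0.356  -0.4248  0.3004] d [-211.5 -309.9    0.4] rot [ 0.    0.02 -0.12] F [ 0.3 -0.7  0.1] w 0.0648
```

Emit:
apply_moves(increments=[{"grip": 110, "xyz": [-33, -50, 0], "rotation": [0, 0, 0]}, {"grip": 110, "xyz": [-66, -98, 0], "rotation": [0, 0, 0]}, {"grip": 110, "xyz": [-100, -147, 0], "rotation": [0, 0, 0]}, {"grip": 110, "xyz": [-135, -197, 0], "rotation": [0, 0, 0]}, {"grip": 110, "xyz": [-170, -248, 0], "rotation": [0, 0, 0]}])

```text
time: 1.5
ee_pos: [0.5593, -0.201, 0.3006]
eef_rot: [0.784, -0.621, 0.0, 0.0]
ft_force: [0.8, -0.5, 0.4]
width: 0.0498
```

Emit:
apply_moves(increments=[{"grip": 110, "xyz": [-41, -62, 0], "rotation": [0, -10, 0]}, {"grip": 110, "xyz": [-41, -62, 0], "rotation": [0, -20, 0]}, {"grip": 110, "xyz": [-41, -62, 0], "rotation": [0, -30, 0]}, {"grip": 110, "xyz": [-41, -62, 0], "rotation": [0, -40, 0]}, {"grip": 110, "xyz": [-41, -62, 0], "rotation": [0, -50, 0]}])

```text
time: 2.12
ee_pos: [0.6104, -0.1477, 0.3008]
eef_rot: [0.71, -0.562, -0.333, -0.264]
ft_force: [1.2, 0.7, 0.1]
width: 0.0492
```

```bash
python3 - <<'E'
from h import *
h=L2W(-.8,-153.3)
delta([h[0],h[1],.15],Rt(60)); print(r.read_state()['joint_positions'])
E
```

```text
t 2.125 pos [ 0.6104 -0.1477  0.3008] d [115.8   1.5  96.5] rot [-0.2  -9.73 -0.07] F [1.2 0.7 0.1] w 0.0492
[ 0.74    0.7746 -0.5046  0.9712 -0.4203  1.9167 -1.1132]
```

```bash
python3 - <<'E'
from h import *
h=L2W(-.8,-123)
for z in(.2,.12,.1): delta([h[0],h[1],z],Rt(55))
E
```

```text
t 2.125 pos [ 0.6104 -0.1477  0.3008] d [58.1 -0.7 87.8] rot [-0.19 -4.73 -0.08] F [1.2 0.7 0.1] w 0.0492
t 2.125 pos [ 0.6104 -0.1477  0.3008] d [119.6  -0.6 139. ] rot [-0.19 -4.73 -0.08] F [1.2 0.7 0.1] w 0.0492
t 2.125 pos [ 0.6104 -0.1477  0.3008] d [135.   -0.6 151.7] rot [-0.19 -4.73 -0.08] F [1.2 0.7 0.1] w 0.0492
```

Emit:
apply_moves(increments=[{"grip": 110, "xyz": [29, 0, 43], "rotation": [0, -2, 0]}, {"grip": 110, "xyz": [58, 0, 87], "rotation": [0, -5, 0]}, {"grip": 110, "xyz": [88, 0, 113], "rotation": [0, -5, 0]}, {"grip": 110, "xyz": [120, 0, 139], "rotation": [0, -5, 0]}, {"grip": 110, "xyz": [120, 0, 139], "rotation": [0, -10, 0]}])

```text
time: 2.75
ee_pos: [0.6027, -0.1171, 0.1176]
eef_rot: [0.677, -0.537, -0.395, -0.312]
ft_force: [-0.0, -0.7, 0.3]
width: 0.0492
```

```bash
python3 - <<'E'
from h import *
h=L2W(-.8,-123)
delta([h[0],h[1],.12],Rt(60)); print(r.read_state()['joint_positions'])
E
```

```text
t 2.75 pos [ 0.6027 -0.1171  0.1176] d [-1.5 -1.3 -2.2] rot [-0.05  0.45 -0.14] F [-0.  -0.7  0.3] w 0.0492
[ 0.7665  0.9835 -0.5038  1.1367 -0.4278  1.7326 -0.9399]
```

```bash
python3 - <<'E'
from h import *
delta([.602,-.13,.29],Rt(0));delta([.5628,.0467,.29],Rt(0))
E
```

```text
t 2.75 pos [ 0.6027 -0.1171  0.1176] d [-143.9    4.   -95.8] rot [ 0.03 60.45 -0.15] F [-0.  -0.7  0.3] w 0.0492
t 2.75 pos [ 0.6027 -0.1171  0.1176] d [-233.1    1.5   61.6] rot [ 0.03 60.45 -0.15] F [-0.  -0.7  0.3] w 0.0492
```

Emit:
apply_moves(increments=[{"grip": 110, "xyz": [-36, 0, -40], "rotation": [0, 10, 0]}, {"grip": 110, "xyz": [-72, 0, -70], "rotation": [0, 20, 0]}, {"grip": 110, "xyz": [-108, 0, -96], "rotation": [0, 30, 0]}, {"grip": 110, "xyz": [-144, 4, -96], "rotation": [0, 40, 0]}, {"grip": 110, "xyz": [-144, 4, -96], "rotation": [0, 50, 0]}])

```text
time: 3.38
ee_pos: [0.6031, -0.1289, 0.2946]
eef_rot: [0.782, -0.617, -0.067, -0.056]
ft_force: [0.9, 0.4, -2.0]
width: 0.0493
```

```bash
python3 - <<'E'
from h import *
delta([.5628,.0467,.29],Rt(0))
E
```

```text
t 3.375 pos [ 0.6031 -0.1289  0.2946] d [-176.7   -1.4   35.8] rot [-0.29  9.98 -0.  ] F [ 0.9  0.4 -2. ] w 0.0493
```

Emit:
apply_moves(increments=[{"grip": 110, "xyz": [-40, 0, 5], "rotation": [0, 10, 0]}, {"grip": 110, "xyz": [-90, -1, 16], "rotation": [0, 10, 0]}, {"grip": 110, "xyz": [-135, -1, 27], "rotation": [0, 10, 0]}, {"grip": 110, "xyz": [-177, -1, 36], "rotation": [0, 10, 0]}, {"grip": 110, "xyz": [-177, -1, 36], "rotation": [0, 10, 0]}])

```text
time: 4.0
ee_pos: [0.5613, 0.0511, 0.2901]
eef_rot: [0.787, -0.618, 0.002, -0.002]
ft_force: [0.3, -0.1, 0.0]
width: 0.0497
```

```bash
python3 - <<'E'
from h import *
delta([.5628,.0467,.20],Rt(0))
c=cam('wrist','w1.png')
E
```

```text
t 4.0 pos [0.5613 0.0511 0.2901] d [ 4.7  0.1 90.1] rot [-0.31  0.03  0.33] F [ 0.3 -0.1  0. ] w 0.0497
```

View pics/w1.png

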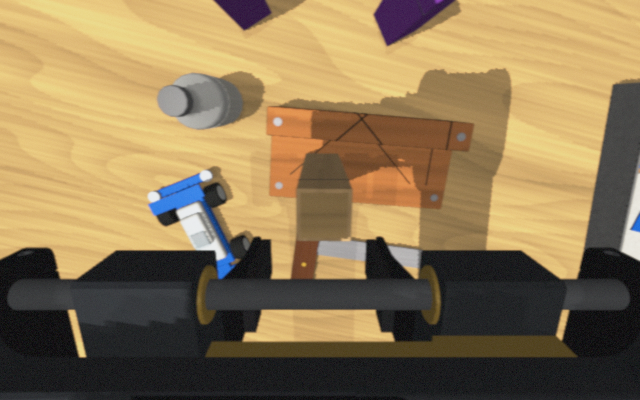

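The wrist view shows the blank's head at about (298–352, 185–240), between the fingertips at columns ~265 and ~375. I'll cross-check its position with this view.

```bash
python3 - <<'E'
from h import *
c=cam('wrist')
for z in (.216,):
    for p in ((298,240),(352,238),(350,187),(299,188),(325,213)): print(p,px(c,*p,z),px(c,*p))
print(proj(c,[.5628,.0467,.2155]))
W=pts(c); m=(W[...,2]>.205)&(W[...,2]<.225)&(abs(W[...,0]-.56)<.04)&(abs(W[...,1]-.047)<.04)
P=W[m]; print(len(P),P.mean(0),cv2.minAreaRect(P[:,:2].astype(np.float32)*1000))
E
```

```text
(298, 240) [0.5417 0.057  0.216 ] [0.5407 0.0569 0.2136]
(352, 238) [0.5524 0.0192 0.216 ] [ 0.4711 -0.0251 -0.0014]
(350, 187) [0.589  0.0305 0.216 ] [0.5503 0.0026 0.0344]
(299, 188) [0.58   0.0649 0.216 ] [0.5792 0.0649 0.2128]
(325, 213) [0.5664 0.0429 0.216 ] [0.5661 0.0428 0.215 ]
[318.5594 216.261 ]
3061 [0.5651 0.0469 0.2144] ((563.6541137695312, 46.55476760864258), (40.067684173583984, 40.054595947265625), 13.28314208984375)
```

Emit:
apply_moves(increments=[{"grip": 85, "xyz": [4.5, 0, 20], "rotation": [0, 0, 0]}, {"grip": 85, "xyz": [4.5, 0, 40], "rotation": [0, 0, 0]}, {"grip": 85, "xyz": [4.5, 0, 56], "rotation": [0, 0, 0]}, {"grip": 85, "xyz": [4.5, 0, 56], "rotation": [0, 0, 0]}])

```text
time: 4.6
ee_pos: [0.5633, 0.0414, 0.2326]
eef_rot: [0.784, -0.62, 0.001, -0.001]
ft_force: [-0.4, 0.7, -0.2]
width: 0.0582
```

```bash
python3 - <<'E'
from h import *
delta([.5634,.0466,.20],Rt(0))
c=cam('wrist','w2.png')
E
```

```text
t 4.6 pos [0.5633 0.0414 0.2326] d [-5.1 -1.2 32.6] rot [-0.16 -0.03 -0.08] F [-0.4  0.7 -0.2] w 0.0582
```

View pics/w2.png

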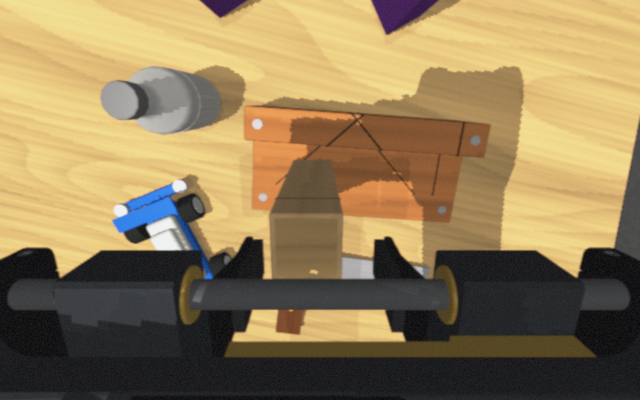

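Emit:
apply_moves(increments=[{"grip": 85, "xyz": [-5, -1, 0], "rotation": [0, 0, 0]}, {"grip": 85, "xyz": [-5, -1, 0], "rotation": [0, 0, 0]}, {"grip": 85, "xyz": [-5, -1, 16], "rotation": [0, 0, 0]}, {"grip": 85, "xyz": [-5, -1, 32], "rotation": [0, 0, 0]}, {"grip": 85, "xyz": [-5, -1, 32], "rotation": [0, 0, 0]}])

```text
time: 5.28
ee_pos: [0.5626, 0.0465, 0.1996]
eef_rot: [0.784, -0.62, 0.0, -0.0]
ft_force: [0.0, -1.1, 0.2]
width: 0.0581
```

```bash
python3 - <<'E'
from h import *
delta([.5634,.0466,.20],Rt(0))
c=cam('wrist','w3.png')
E
```

```text
t 5.275 pos [0.5626 0.0465 0.1996] d [ 0.1 -0.8 -0.4] rot [-0.05 -0.01 -0.06] F [ 0.  -1.1  0.2] w 0.0581
```

View pics/w3.png

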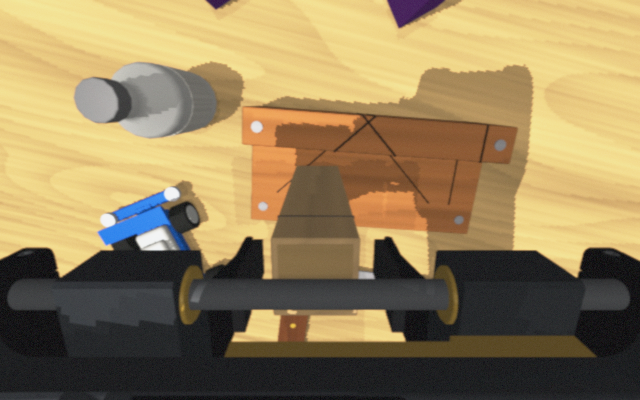

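```bash
cat >> h.py <<'E'
e3=np.array([np.sin(YK),-np.cos(YK),0]); u3=np.array([0,0,1.])
P3=np.array([.5632,.0466,.036])+.02*e3
def dA(phi): a=np.radians(phi); return np.sin(a)*e3+np.cos(a)*u3
def nA(phi): a=np.radians(phi); return np.cos(a)*e3-np.sin(a)*u3
def poseA(phi): return P3+.164*dA(phi)-.02*nA(phi), Rt(phi)
def poseB(phi,tau,w,back=.016): 
    C=P3+.18*dA(phi); return C-back*dA(tau)-w*nA(tau), Rt(tau)
def rows(ps,quiet=False):
    st=r.read_state(); R0=R.from_quat(st['eef_rot'])
    for p,Rw in ps:
        d=R0.inv().apply(p-st['ee_pos'])*1000; rv=(R0.inv()*Rw).as_rotvec(degrees=True)
        print(d.round(1).tolist(),rv.round(1).tolist())
    print(st['time'],st['ft_force'].round(1),st['width'],st['ee_pos'])
E
python3 - <<'E'
from h import *
rows([poseA(f) for f in (0,2,4,6,8,10,12)])
E
```

```text
[0.1, -0.0, 0.7] [-0.1, -0.0, -0.1]
[5.8, -0.0, 0.1] [-0.1, -2.0, -0.1]
[11.6, -0.1, -0.3] [-0.1, -4.0, -0.1]
[17.3, -0.1, -0.5] [-0.1, -6.0, -0.1]
[23.1, -0.1, -0.5] [-0.1, -8.0, -0.0]
[28.9, -0.1, -0.3] [-0.1, -10.0, -0.0]
[34.6, -0.1, 0.1] [-0.1, -12.0, -0.0]
5.325 [ 0.1 -0.2  0. ] 0.05781404221049235 [0.5631 0.0467 0.2007]
```

Emit:
apply_moves(increments=[{"grip": 116, "xyz": [0, -1, 0], "rotation": [0, 0, 0]}, {"grip": 116, "xyz": [0, -1, 0], "rotation": [0, 0, 0]}, {"grip": 116, "xyz": [0, -1, 0], "rotation": [0, 0, 0]}, {"grip": 116, "xyz": [0, -1, 0], "rotation": [0, 0, 0]}])

```text
time: 5.82
ee_pos: [0.5642, 0.0469, 0.2009]
eef_rot: [0.784, -0.62, 0.001, -0.001]
ft_force: [-0.7, -0.2, 0.5]
width: 0.0479
```

```bash
python3 - <<'E'
from h import *
rows([poseA(f) for f in (0,2,4,6,8,10,12)])
E
```

```text
[0.1, 1.0, 0.9] [-0.2, -0.0, -0.1]
[5.8, 1.0, 0.3] [-0.2, -2.0, -0.1]
[11.6, 1.0, -0.1] [-0.2, -4.0, -0.1]
[17.3, 1.0, -0.3] [-0.2, -6.0, -0.0]
[23.1, 1.0, -0.3] [-0.2, -8.0, -0.0]
[28.9, 1.0, -0.1] [-0.2, -10.0, -0.0]
[34.6, 1.0, 0.3] [-0.2, -12.0, -0.0]
5.825 [-0.7 -0.2  0.5] 0.04793955061494322 [0.5642 0.0469 0.2009]
```

Emit:
apply_moves(increments=[{"grip": 116, "xyz": [3, 1, 0.5], "rotation": [0, -1, 0]}, {"grip": 116, "xyz": [5.8, 1, 0.3], "rotation": [0, -2, 0]}, {"grip": 116, "xyz": [8.7, 1, 0], "rotation": [0, -3, 0]}, {"grip": 116, "xyz": [11.6, 1, -0.1], "rotation": [0, -4, 0]}, {"grip": 116, "xyz": [14.5, 1, -0.2], "rotation": [0, -5, 0]}])

```text
time: 6.45
ee_pos: [0.5666, 0.0322, 0.2011]
eef_rot: [0.784, -0.62, -0.034, -0.028]
ft_force: [-0.3, -0.5, 0.7]
width: 0.0471
```

```bash
python3 - <<'E'
from h import *
rows([poseA(f) for f in (5,6,8,10,12)])
c=cam('wrist','w4.png')
E
```

```text
[-0.4, 0.0, -0.0] [-0.2, 0.0, -0.1]
[2.5, 0.0, -0.4] [-0.2, -1.0, -0.1]
[8.2, -0.0, -0.9] [-0.2, -3.0, -0.1]
[14.0, -0.0, -1.2] [-0.2, -5.0, -0.1]
[19.7, -0.0, -1.3] [-0.2, -7.0, -0.0]
6.45 [-0.3 -0.5  0.7] 0.04706284459757866 [0.5666 0.0322 0.2011]
```

View pics/w4.png

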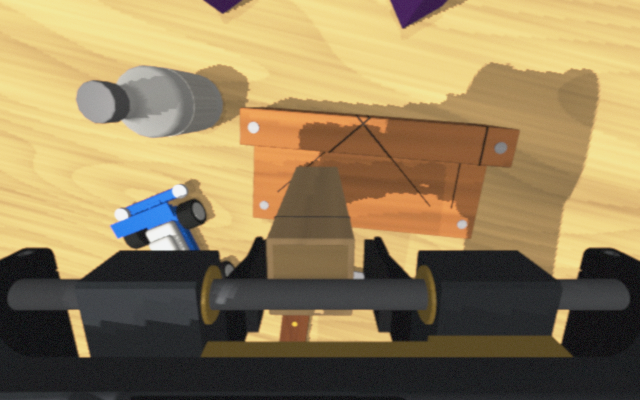

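The left finger now touches the left face, with the blank at columns 267–354. I'll check for lean versus slide on the next step.

Emit:
apply_moves(increments=[{"grip": 116, "xyz": [2.7, 0, -0.4], "rotation": [0, -1, 0]}, {"grip": 116, "xyz": [5.4, 0, -0.7], "rotation": [0, -2, 0]}, {"grip": 116, "xyz": [8.2, 0, -0.9], "rotation": [0, -3, 0]}, {"grip": 116, "xyz": [11, 0, -1.1], "rotation": [0, -4, 0]}, {"grip": 116, "xyz": [14, 0, -1.2], "rotation": [0, -5, 0]}])

```text
time: 7.12
ee_pos: [0.57, 0.0174, 0.2009]
eef_rot: [0.781, -0.618, -0.068, -0.056]
ft_force: [0.1, -0.2, 0.3]
width: 0.0474
```

```bash
python3 - <<'E'
from h import *
rows([poseA(f) for f in (10,12,14,16,18,20)])
c=cam('scene'); a=c['img'][130:270,270:450]; cv2.imwrite('pics/s1.png',cv2.resize(a,None,fx=4.2,fy=4.2,interpolation=cv2.INTER_CUBIC))
E
```

```text
[-1.2, -0.1, 0.1] [-0.2, 0.1, -0.1]
[4.5, -0.1, -0.5] [-0.2, -1.9, -0.1]
[10.3, -0.2, -0.9] [-0.2, -3.9, -0.1]
[16.0, -0.2, -1.1] [-0.2, -5.9, -0.1]
[21.8, -0.2, -1.1] [-0.2, -7.9, -0.1]
[27.6, -0.2, -0.9] [-0.2, -9.9, -0.1]
7.125 [ 0.1 -0.2  0.3] 0.04737236667927881 [0.57   0.0174 0.2009]
```

View pics/s1.png

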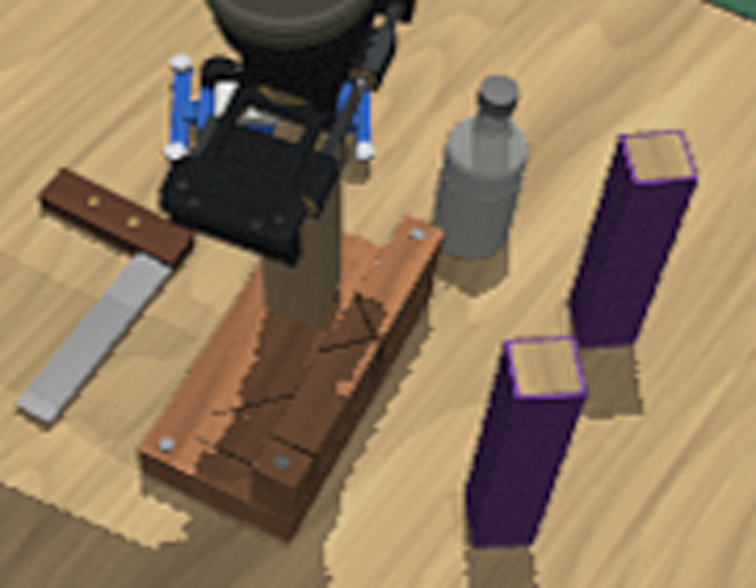

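The foot's lower edge is at about (265–325, 315) in the crop, the same as before, so the blank is leaning and hasn't slid. Continuing.

Emit:
apply_moves(increments=[{"grip": 116, "xyz": [1.6, 0, -0.3], "rotation": [0, -1, 0]}, {"grip": 116, "xyz": [4.5, 0, -0.5], "rotation": [0, -2, 0]}, {"grip": 116, "xyz": [7.4, -0.1, -0.7], "rotation": [0, -3, 0]}, {"grip": 116, "xyz": [10.3, -0.2, -0.9], "rotation": [0, -4, 0]}, {"grip": 116, "xyz": [13.2, -0.2, -1], "rotation": [0, -5, 0]}])

```text
time: 7.8
ee_pos: [0.5734, 0.0033, 0.1993]
eef_rot: [0.777, -0.616, -0.103, -0.083]
ft_force: [-0.1, 0.8, -0.4]
width: 0.0474
```

```bash
python3 - <<'E'
from h import *
rows([poseA(f) for f in (16,17,18,19,20,21,22)])
E
```

```text
[1.5, -0.1, -0.3] [-0.2, -0.8, -0.2]
[4.3, -0.1, -0.6] [-0.2, -1.8, -0.2]
[7.2, -0.1, -0.8] [-0.2, -2.8, -0.2]
[10.1, -0.1, -1.0] [-0.2, -3.8, -0.2]
[13.0, -0.1, -1.1] [-0.2, -4.8, -0.2]
[15.8, -0.2, -1.2] [-0.2, -5.8, -0.2]
[18.7, -0.2, -1.2] [-0.2, -6.8, -0.2]
7.8 [-0.1  0.8 -0.4] 0.04743678779825029 [0.5734 0.0033 0.1993]
```

Emit:
apply_moves(increments=[{"grip": 116, "xyz": [2.9, 0, -0.4], "rotation": [0, -1.3, 0]}, {"grip": 116, "xyz": [5.8, 0, -0.7], "rotation": [0, -2.3, 0]}, {"grip": 116, "xyz": [8.7, -0.1, -0.9], "rotation": [0, -3.3, 0]}, {"grip": 116, "xyz": [11.6, -0.1, -1], "rotation": [0, -4.3, 0]}, {"grip": 116, "xyz": [15.8, -0.2, -1.2], "rotation": [0, -5.8, 0]}])

```text
time: 8.43
ee_pos: [0.5772, -0.0117, 0.1964]
eef_rot: [0.771, -0.61, -0.143, -0.115]
ft_force: [0.5, 0.3, 0.1]
width: 0.0476
```

```bash
python3 - <<'E'
from h import *
rows([poseA(f) for f in (22,24,26,28,30,31,32)])
c=cam('wrist','w5.png')
c=cam('scene'); a=c['img'][130:270,270:450]; cv2.imwrite('pics/s2.png',cv2.resize(a,None,fx=4.2,fy=4.2,interpolation=cv2.INTER_CUBIC))
E
```

```text
[3.0, 0.1, -0.3] [-0.2, -0.9, -0.1]
[8.8, 0.1, -0.8] [-0.2, -2.9, -0.1]
[14.5, 0.1, -1.1] [-0.2, -4.9, -0.1]
[20.3, 0.1, -1.2] [-0.2, -6.9, -0.1]
[26.0, 0.1, -1.1] [-0.2, -8.9, -0.1]
[28.9, 0.0, -1.0] [-0.2, -9.9, -0.1]
[31.8, 0.0, -0.8] [-0.2, -10.9, -0.1]
8.425 [0.5 0.3 0.1] 0.04757863274495774 [ 0.5772 -0.0117  0.1964]
```

View pics/w5.png

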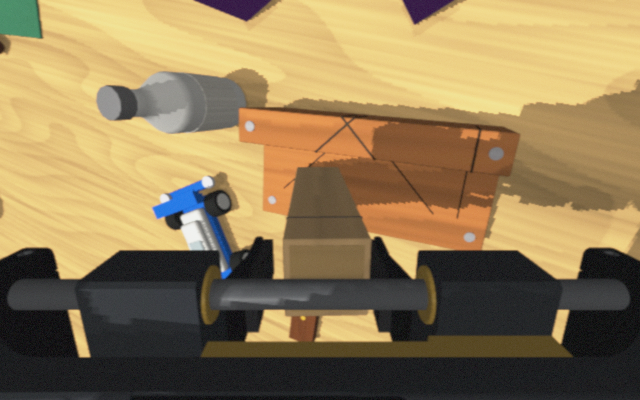

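View pics/s2.png

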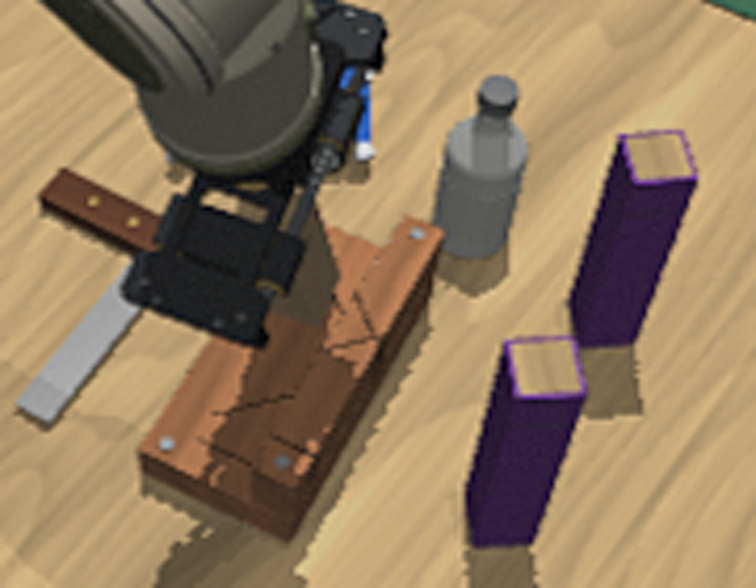

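The blank has moved over onto the right finger (columns 284–370 in the wrist view), and the foot edge is still in place. I'll carry on lowering.

Emit:
apply_moves(increments=[{"grip": 116, "xyz": [4.5, 0, -0.4], "rotation": [0, -1.6, 0]}, {"grip": 116, "xyz": [10.2, 0, -0.9], "rotation": [0, -3.5, 0]}, {"grip": 116, "xyz": [16, 0, -1.1], "rotation": [0, -5.4, 0]}, {"grip": 116, "xyz": [21.5, 0, -1.2], "rotation": [0, -7.4, 0]}, {"grip": 116, "xyz": [27.5, 0, -1], "rotation": [0, -9.4, 0]}])

```text
time: 9.15
ee_pos: [0.5832, -0.0392, 0.1865]
eef_rot: [0.755, -0.6, -0.206, -0.165]
ft_force: [0.3, 0.1, -0.2]
width: 0.0476
```

```bash
python3 - <<'E'
from h import *
rows([poseA(f) for f in (30,32,34,36,38,40,41,42)])
E
```

```text
[-3.7, -0.4, 0.4] [-0.2, 0.6, -0.3]
[2.0, -0.5, -0.3] [-0.3, -1.4, -0.3]
[7.8, -0.5, -0.7] [-0.3, -3.4, -0.3]
[13.5, -0.5, -1.0] [-0.3, -5.4, -0.3]
[19.3, -0.5, -1.0] [-0.3, -7.4, -0.3]
[25.0, -0.6, -0.9] [-0.3, -9.4, -0.2]
[27.9, -0.6, -0.8] [-0.3, -10.4, -0.2]
[30.8, -0.6, -0.6] [-0.3, -11.4, -0.2]
9.15 [ 0.3  0.1 -0.2] 0.047557369087535425 [ 0.5832 -0.0392  0.1865]
```

Emit:
apply_moves(increments=[{"grip": 116, "xyz": [4.9, -0.4, -0.5], "rotation": [-0.2, -2.4, -0.2]}, {"grip": 116, "xyz": [10.6, -0.5, -0.8], "rotation": [-0.2, -4.4, -0.2]}, {"grip": 116, "xyz": [16.4, -0.5, -1], "rotation": [-0.2, -6.4, -0.2]}, {"grip": 116, "xyz": [22.1, -0.5, -1], "rotation": [-0.2, -8.4, -0.2]}, {"grip": 116, "xyz": [27.9, -0.6, -0.8], "rotation": [-0.2, -10.4, -0.2]}])

```text
time: 9.78
ee_pos: [0.5893, -0.0631, 0.1727]
eef_rot: [0.734, -0.581, -0.276, -0.218]
ft_force: [0.5, -0.2, -1.2]
width: 0.047
```

```bash
python3 - <<'E'
from h import *
rows([poseA(f) for f in (40,42,44,46,48,50,52)])
c=cam('wrist','w6.png')
E
```

```text
[-3.2, 0.0, 0.4] [-0.1, 1.2, -0.0]
[2.6, 0.0, -0.3] [-0.1, -0.8, -0.0]
[8.3, 0.0, -0.8] [-0.1, -2.8, -0.0]
[14.1, -0.0, -1.1] [-0.1, -4.8, -0.0]
[19.8, -0.0, -1.3] [-0.1, -6.8, -0.0]
[25.6, -0.0, -1.2] [-0.1, -8.8, -0.0]
[31.4, -0.0, -0.9] [-0.1, -10.8, -0.0]
9.775 [ 0.5 -0.2 -1.2] 0.0470467120464134 [ 0.5893 -0.0631  0.1727]
```

View pics/w6.png

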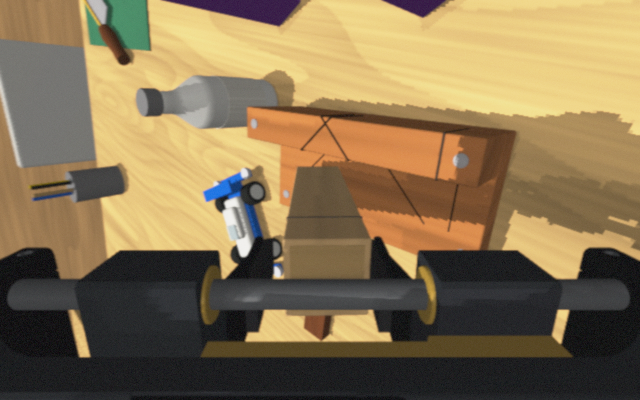

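Emit:
apply_moves(increments=[{"grip": 116, "xyz": [4.5, 0, -0.5], "rotation": [0, -1.5, 0]}, {"grip": 116, "xyz": [9.7, 0, -0.9], "rotation": [0, -3.3, 0]}, {"grip": 116, "xyz": [15, 0, -1.1], "rotation": [0, -5.2, 0]}, {"grip": 116, "xyz": [20.5, 0, -1.2], "rotation": [0, -7.1, 0]}, {"grip": 116, "xyz": [26, 0, -1.2], "rotation": [0, -9, 0]}])

```text
time: 10.45
ee_pos: [0.5937, -0.0847, 0.1548]
eef_rot: [0.709, -0.562, -0.334, -0.264]
ft_force: [-1.2, 0.3, -0.4]
width: 0.0475
```

```bash
python3 - <<'E'
from h import *
rows([poseA(f) for f in (50,52)]+[poseB(50,50,w) for w in (.0238,.026,.030,.0435)])
print(r.read_state()['joint_positions'])
E
```

```text
[-2.8, -0.8, 0.3] [-0.1, 0.4, -0.2]
[3.0, -0.8, -0.4] [-0.1, -1.6, -0.2]
[-6.6, -0.8, 0.3] [-0.1, 0.4, -0.2]
[-8.8, -0.8, 0.3] [-0.1, 0.4, -0.2]
[-12.8, -0.8, 0.3] [-0.1, 0.4, -0.2]
[-26.3, -0.7, 0.4] [-0.1, 0.4, -0.2]
10.45 [-1.2  0.3 -0.4] 0.04751890022199397 [ 0.5937 -0.0847  0.1548]
[ 0.731   0.7863 -0.499   1.2809 -0.3947  1.6217 -0.9857]
```

Emit:
apply_moves(increments=[{"grip": 104, "xyz": [-1.5, 0, 0], "rotation": [0, 0, 0]}, {"grip": 92, "xyz": [-3.5, 0, 0], "rotation": [0, 0, 0]}, {"grip": 80, "xyz": [-5.5, 0, 0], "rotation": [0, 0, 0]}, {"grip": 68, "xyz": [-7.5, 0, 0], "rotation": [0, 0, 0]}, {"grip": 56, "xyz": [-9.5, 0, 0], "rotation": [0, 0, 0]}])

```text
time: 11.08
ee_pos: [0.5923, -0.0785, 0.1624]
eef_rot: [0.709, -0.562, -0.334, -0.264]
ft_force: [0.4, 0.2, -0.3]
width: 0.0654
```

```bash
python3 - <<'E'
from h import *
rows([poseA(f) for f in (50,)]+[poseB(52,50,w) for w in (.0325,.0435)])
c=cam('wrist','w7.png')
E
```

```text
[7.1, -0.7, 0.3] [-0.1, 0.4, -0.2]
[0.9, -0.7, 0.4] [-0.1, 0.4, -0.2]
[-10.1, -0.7, 0.5] [-0.1, 0.4, -0.2]
11.075 [ 0.4  0.2 -0.3] 0.06542291435977404 [ 0.5923 -0.0785  0.1624]
```

View pics/w7.png

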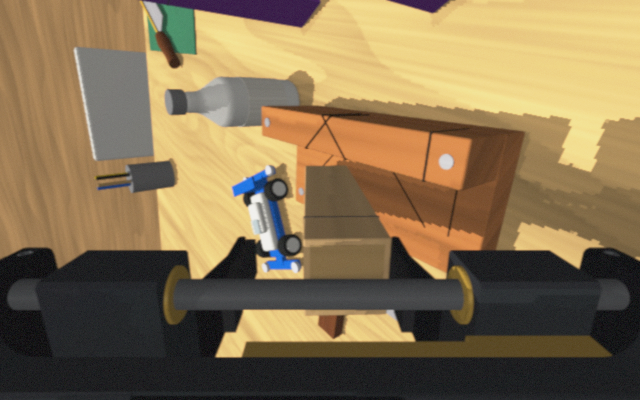

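Emit:
apply_moves(increments=[{"grip": 44, "xyz": [-2, -0.5, 0], "rotation": [0, 0, 0]}, {"grip": 32, "xyz": [-4, -0.5, 0], "rotation": [0, 0, 0]}, {"grip": 20, "xyz": [-6, -0.5, 0], "rotation": [0, 0, 0]}, {"grip": 8, "xyz": [-8, -0.5, 0], "rotation": [0, 0, 0]}, {"grip": 0, "xyz": [-9.5, -0.5, 0], "rotation": [0, 0, 0]}])

```text
time: 11.75
ee_pos: [0.5914, -0.0723, 0.17]
eef_rot: [0.709, -0.562, -0.334, -0.264]
ft_force: [0.4, -0.4, -0.6]
width: 0.0853
```

```bash
python3 - <<'E'
from h import *
rows([poseB(f,t,.0435) for f,t in ((52,50),(54,51),(56,52),(58,53),(60,54),(62,55),(64,55))])
c=cam('wrist','w8.png')
E
```

```text
[-0.2, -0.1, 0.6] [-0.1, 0.4, -0.1]
[5.8, -0.1, 0.1] [-0.1, -0.6, -0.1]
[11.8, -0.1, -0.2] [-0.1, -1.6, -0.1]
[17.7, -0.2, -0.2] [-0.1, -2.6, -0.1]
[23.7, -0.2, -0.0] [-0.1, -3.6, -0.1]
[29.7, -0.2, 0.3] [-0.1, -4.6, -0.1]
[35.8, -0.2, 1.7] [-0.1, -4.6, -0.1]
11.75 [ 0.4 -0.4 -0.6] 0.0852998082882763 [ 0.5914 -0.0723  0.17  ]
```

View pics/w8.png

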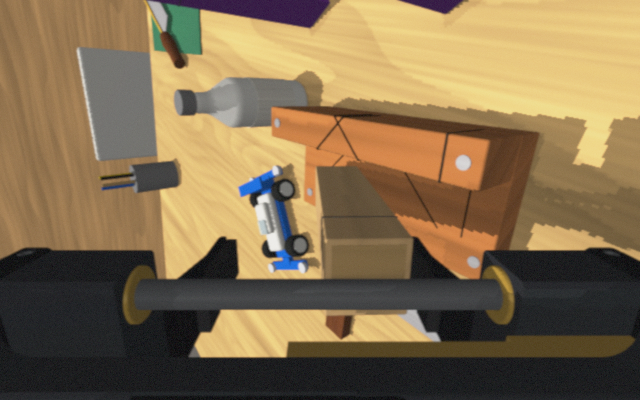

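The jaws are open, with the blank still resting on the right finger at column ~410. Lowering continues along the arc.

Emit:
apply_moves(increments=[{"grip": 0, "xyz": [5, -0.1, 0.2], "rotation": [0, -0.6, 0]}, {"grip": 0, "xyz": [10, -0.1, 0], "rotation": [0, -1.4, 0]}, {"grip": 0, "xyz": [15, -0.1, -0.1], "rotation": [0, -2.2, 0]}, {"grip": 0, "xyz": [20, -0.2, 0], "rotation": [0, -3, 0]}, {"grip": 0, "xyz": [26, -0.2, 0.1], "rotation": [0, -4, 0]}])

```text
time: 12.42
ee_pos: [0.5954, -0.0884, 0.1498]
eef_rot: [0.697, -0.552, -0.359, -0.284]
ft_force: [0.3, -0.5, -1.1]
width: 0.0872
```

```bash
python3 - <<'E'
from h import *
rows([poseB(f,t,.0435) for f,t in ((60,54),(62,55),(64,55),(66,55),(68,55),(70,55),(72,55))])
c=cam('scene'); a=c['img'][130:270,270:450]; cv2.imwrite('pics/s3.png',cv2.resize(a,None,fx=4.2,fy=4.2,interpolation=cv2.INTER_CUBIC))
E
```

```text
[-2.5, 0.1, 0.0] [-0.1, 0.4, -0.1]
[3.5, 0.1, -0.0] [-0.1, -0.6, -0.1]
[9.7, 0.0, 0.9] [-0.1, -0.6, -0.1]
[15.9, 0.0, 2.1] [-0.1, -0.6, -0.1]
[22.0, 0.0, 3.4] [-0.1, -0.6, -0.1]
[28.1, 0.0, 5.0] [-0.1, -0.6, -0.1]
[34.1, -0.0, 6.8] [-0.1, -0.6, -0.1]
12.425 [ 0.3 -0.5 -1.1] 0.08719048152276686 [ 0.5954 -0.0884  0.1498]
```

View pics/s3.png

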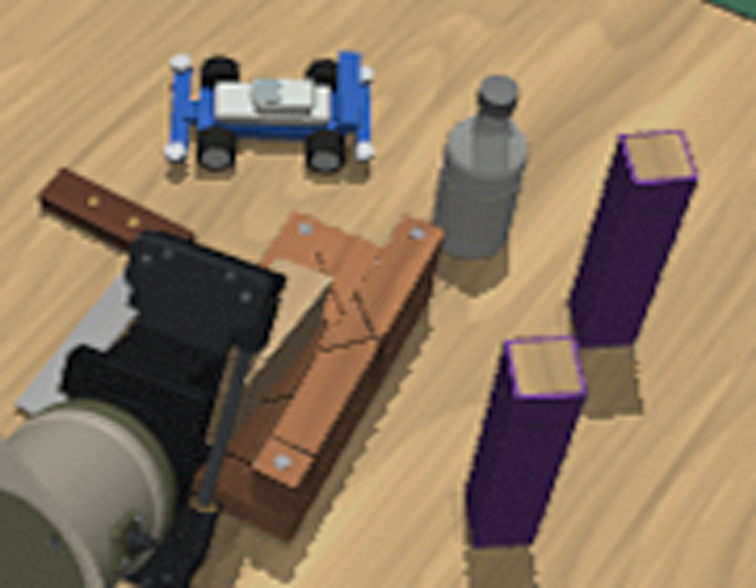

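The blank is leaning steadily at roughly 60°, with its raised foot edge at about (285–335, 262–280) in the crop.

Emit:
apply_moves(increments=[{"grip": 0, "xyz": [4, 0, 0.2], "rotation": [0, -0.6, 0]}, {"grip": 0, "xyz": [9.7, 0, 0.9], "rotation": [0, -0.6, 0]}, {"grip": 0, "xyz": [15, 0, 2], "rotation": [0, -0.6, 0]}, {"grip": 0, "xyz": [20, 0, 3], "rotation": [0, -0.6, 0]}, {"grip": 0, "xyz": [25, 0, 4.2], "rotation": [0, -0.6, 0]}])

```text
time: 13.1
ee_pos: [0.5976, -0.1, 0.1254]
eef_rot: [0.695, -0.551, -0.363, -0.286]
ft_force: [0.2, -0.3, -1.2]
width: 0.087
```

```bash
python3 - <<'E'
from h import *
rows([poseB(f,t,.0435) for f,t in ((70,55),(72,55),(74,55),(76,55),(78,55),(80,55))])
c=cam('wrist','w9.png')
E
```

```text
[1.5, -0.5, 0.4] [-0.1, 0.1, -0.2]
[7.5, -0.5, 2.1] [-0.1, 0.1, -0.2]
[13.5, -0.6, 4.0] [-0.1, 0.1, -0.2]
[19.4, -0.6, 6.2] [-0.1, 0.1, -0.2]
[25.2, -0.6, 8.5] [-0.1, 0.1, -0.2]
[31.0, -0.6, 11.1] [-0.1, 0.1, -0.2]
13.1 [ 0.2 -0.3 -1.2] 0.0869604594290016 [ 0.5976 -0.1     0.1254]
```

View pics/w9.png

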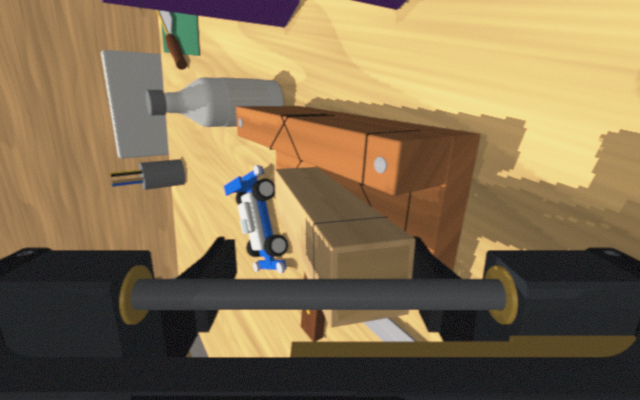

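Emit:
apply_moves(increments=[{"grip": 0, "xyz": [5, -0.5, 1.4], "rotation": [0, 0, 0]}, {"grip": 0, "xyz": [10, -0.5, 2.9], "rotation": [0, 0, 0]}, {"grip": 0, "xyz": [15, -0.5, 4.6], "rotation": [0, 0, 0]}, {"grip": 0, "xyz": [20, -0.6, 6.4], "rotation": [0, 0, 0]}, {"grip": 0, "xyz": [24, -0.6, 8], "rotation": [0, 0, 0]}])

```text
time: 13.78
ee_pos: [0.5995, -0.1072, 0.1]
eef_rot: [0.694, -0.551, -0.363, -0.286]
ft_force: [0.3, -0.5, -1.4]
width: 0.0866
```

```bash
python3 - <<'E'
from h import *
rows([poseB(f,t,.0435) for f,t in ((78,55),(80,55),(82,55),(84,55),(86,55),(88,55),(90,55))])
c=cam('wrist','w10.png'); print(r.read_state()['joint_positions'])
c=cam('scene'); a=c['img'][130:270,270:450]; cv2.imwrite('pics/s4.png',cv2.resize(a,None,fx=4.2,fy=4.2,interpolation=cv2.INTER_CUBIC))
E
```

```text
[0.1, -0.4, 0.1] [-0.1, 0.1, -0.3]
[5.9, -0.4, 2.6] [-0.1, 0.1, -0.3]
[11.5, -0.4, 5.3] [-0.1, 0.1, -0.3]
[17.1, -0.4, 8.3] [-0.1, 0.1, -0.3]
[22.5, -0.5, 11.4] [-0.1, 0.1, -0.3]
[27.8, -0.5, 14.7] [-0.1, 0.1, -0.3]
[33.1, -0.5, 18.2] [-0.1, 0.1, -0.3]
13.775 [ 0.3 -0.5 -1.4] 0.08661895604178284 [ 0.5995 -0.1072  0.1   ]
[ 0.7446  0.9278 -0.4814  1.2115 -0.3945  1.6425 -0.927 ]
```

View pics/w10.png

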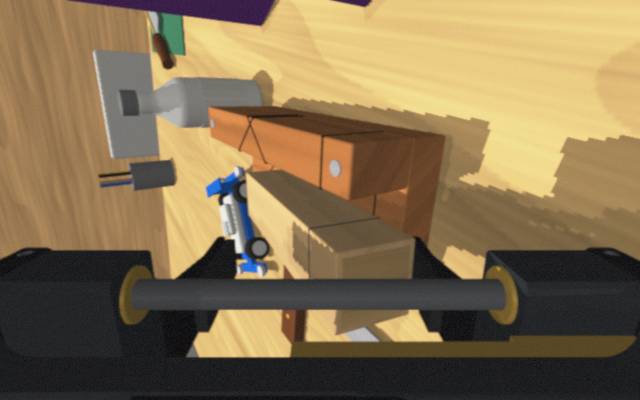

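View pics/s4.png

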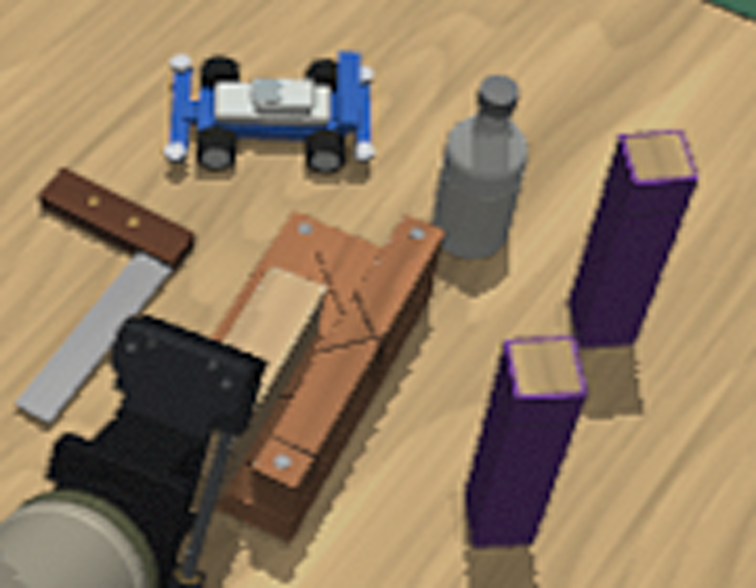

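The blank is now at about 78° and still supported by the right finger, clear of the fence.

Emit:
apply_moves(increments=[{"grip": 0, "xyz": [3.5, -0.4, 1.6], "rotation": [0, 0, 0]}, {"grip": 0, "xyz": [7, -0.4, 3.2], "rotation": [0, 0, 0]}, {"grip": 0, "xyz": [10.5, -0.4, 4.9], "rotation": [0, 0, 0]}, {"grip": 0, "xyz": [14, -0.4, 6.7], "rotation": [0, 0, 0]}, {"grip": 0, "xyz": [17.1, -0.4, 8.3], "rotation": [0, 0, 0]}])

```text
time: 14.5
ee_pos: [0.6003, -0.11, 0.0807]
eef_rot: [0.694, -0.551, -0.364, -0.286]
ft_force: [-0.3, 0.3, -1.4]
width: 0.0867
```

```bash
python3 - <<'E'
from h import *
rows([poseB(f,t,.0435) for f,t in ((84,55),(86,55),(88,55),(90,55),(92,55))])
c=cam('scene'); a=c['img'][160:290,250:430]; cv2.imwrite('pics/s5.png',cv2.resize(a,None,fx=4.2,fy=4.2,interpolation=cv2.INTER_CUBIC))
E
```

```text
[-0.4, -0.2, -0.3] [-0.0, 0.1, -0.3]
[5.0, -0.2, 2.8] [-0.0, 0.1, -0.3]
[10.3, -0.3, 6.2] [-0.0, 0.1, -0.3]
[15.6, -0.3, 9.7] [-0.0, 0.1, -0.3]
[20.7, -0.3, 13.3] [-0.0, 0.1, -0.3]
14.5 [-0.3  0.3 -1.4] 0.08673858189789563 [ 0.6003 -0.11    0.0807]
```

View pics/s5.png

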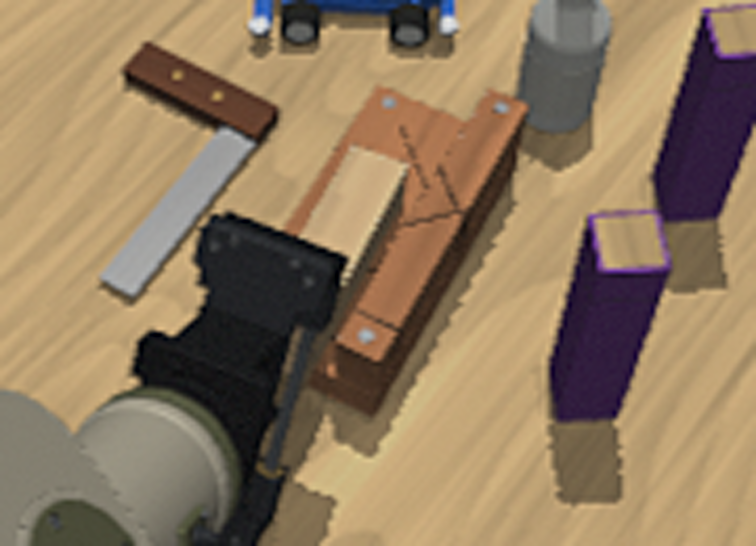

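Emit:
apply_moves(increments=[{"grip": 0, "xyz": [2.6, -0.2, 1.4], "rotation": [0, 0, 0]}, {"grip": 0, "xyz": [5, -0.2, 2.8], "rotation": [0, 0, 0]}, {"grip": 0, "xyz": [7.5, -0.2, 4.4], "rotation": [0, 0, 0]}, {"grip": 0, "xyz": [10, -0.3, 6], "rotation": [0, 0, 0]}, {"grip": 0, "xyz": [12.5, -0.3, 7.6], "rotation": [0, 0, 0]}])

```text
time: 15.18
ee_pos: [0.6005, -0.1109, 0.0655]
eef_rot: [0.694, -0.552, -0.364, -0.286]
ft_force: [-0.2, -0.2, -0.9]
width: 0.0873
```

Emit:
apply_moves(increments=[{"grip": 0, "xyz": [1, 0, 0.7], "rotation": [0, 0, 0]}, {"grip": 0, "xyz": [2.2, 0, 1.5], "rotation": [0, 0, 0]}, {"grip": 0, "xyz": [3.3, 0, 2.2], "rotation": [0, 0, 0]}, {"grip": 0, "xyz": [3.3, 0, 2.2], "rotation": [0, 0, 0]}])

```text
time: 15.68
ee_pos: [0.6006, -0.1109, 0.0615]
eef_rot: [0.694, -0.552, -0.364, -0.286]
ft_force: [0.2, -0.3, -0.3]
width: 0.0868
```

```bash
python3 - <<'E'
from h import *
rows([poseB(f,t,.0435) for f,t in ((90,55),(92,55))])
print(r.read_state()['torque'])
c=cam('wrist','w11.png')
c=cam('scene'); a=c['img'][160:290,250:430]; cv2.imwrite('pics/s6.png',cv2.resize(a,None,fx=4.2,fy=4.2,interpolation=cv2.INTER_CUBIC))
W=pts(c); m=(W[...,2]>.055)&(W[...,2]<.1)&(abs(W[...,0]-.57)<.035)&(W[...,1]>-.05)&(W[...,1]<.06)
Q=W[m]; A=np.c_[Q[:,:2],np.ones(len(Q))]; print(len(Q),np.linalg.lstsq(A,Q[:,2],rcond=None)[0],Q[:,2].min(),Q[:,2].max())
E
```

```text
[-0.7, -0.2, -0.6] [-0.0, 0.1, -0.3]
[4.4, -0.2, 3.1] [-0.0, 0.1, -0.3]
15.675 [ 0.2 -0.3 -0.3] 0.08677625721435071 [ 0.6006 -0.1109  0.0615]
[-0.9106 -0.2386  0.0324]
416 [-0.0844 -0.0076  0.1232] 0.05506851860655506 0.08484606776972367
```

View pics/w11.png

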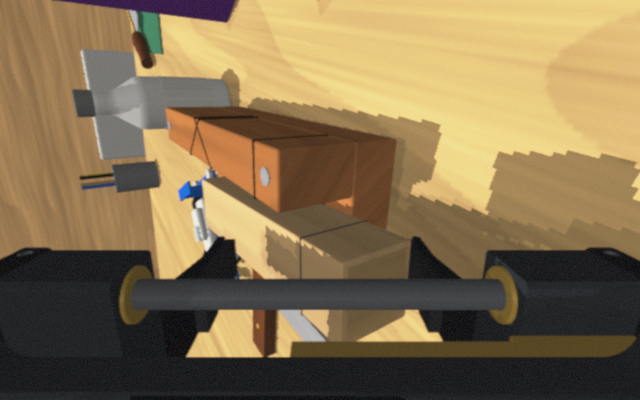

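View pics/s6.png

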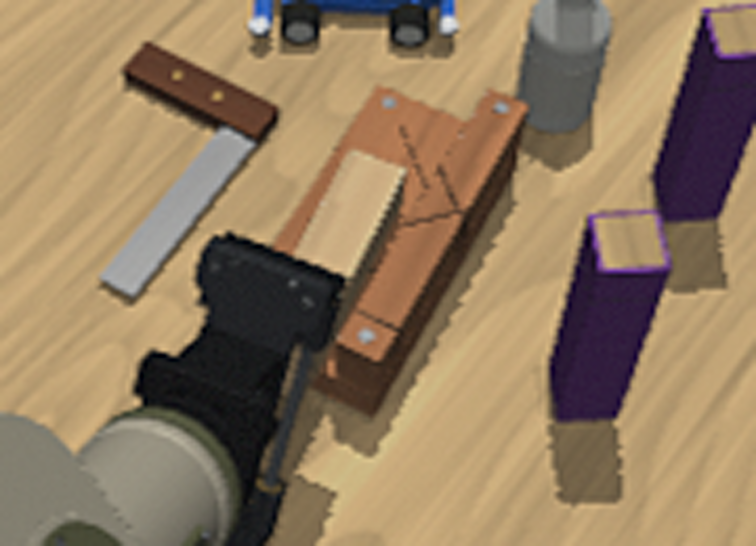

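Emit:
apply_moves(increments=[{"grip": 0, "xyz": [1.2, 0, 0.8], "rotation": [0, 0, 0]}, {"grip": 0, "xyz": [7, 0, -7.5], "rotation": [0, 0, 0]}, {"grip": 0, "xyz": [13, 0, -16], "rotation": [0, 0, 0]}, {"grip": 0, "xyz": [19, 0, -24], "rotation": [0, 0, 0]}, {"grip": 0, "xyz": [25, 0, -33], "rotation": [0, 0, 0]}])

```text
time: 16.4
ee_pos: [0.6102, -0.1521, 0.0598]
eef_rot: [0.694, -0.552, -0.364, -0.286]
ft_force: [-0.2, -0.1, -0.1]
width: 0.0873
```

```bash
python3 - <<'E'
from h import *
st=r.read_state(); print(W2L(st['ee_pos']),st['ft_force'])
rows([(st['ee_pos']+[0,0,.16],Rt(30)),(L2W(-70,-64).tolist()+[.22],Rt(0,YB))] if 0 else [(st['ee_pos']+[0,0,.16],Rt(30))])
c=cam('wrist','w12.png')
E
```

```text
[  -0.4004 -157.7359] [-0.1702 -0.0701 -0.1165]
[-131.3, 0.7, -91.5] [0.0, 25.1, -0.3]
16.4 [-0.2 -0.1 -0.1] 0.08732719203937962 [ 0.6102 -0.1521  0.0598]
```

View pics/w12.png

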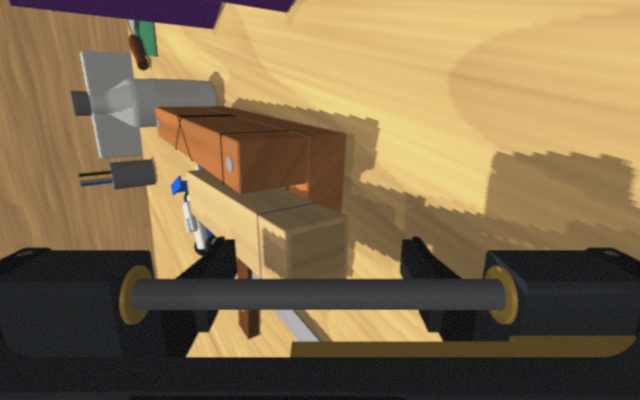

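The right finger is now clear of the head (right edge at col ~348, finger at ~410). Next I lift away and turn upright.

Emit:
apply_moves(increments=[{"grip": 0, "xyz": [-25, 0, -17], "rotation": [0, 0, 0]}, {"grip": 0, "xyz": [-65, 0, -45], "rotation": [0, 4, 0]}, {"grip": 0, "xyz": [-110, 0, -76], "rotation": [0, 12, 0]}, {"grip": 0, "xyz": [-140, 0, -98], "rotation": [0, 22, 0]}, {"grip": 0, "xyz": [-150, 0, -105], "rotation": [0, 32, 0]}])

```text
time: 17.08
ee_pos: [0.6123, -0.1532, 0.249]
eef_rot: [0.768, -0.61, -0.152, -0.123]
ft_force: [-0.2, 1.1, -1.1]
width: 0.0869
```

```bash
python3 - <<'E'
from h import *
p=L2W(-75,-64)
rows([(np.array([p[0],p[1],.24]),Rt(0,YB))])
c=cam('top'); a=c['img'][150:260,230:360]; cv2.imwrite('pics/t2.png',cv2.resize(a,None,fx=5,fy=5,interpolation=cv2.INTER_CUBIC))
W=pts(c); m=(W[...,2]>.07)&(W[...,2]<.0785)&(abs(W[...,0]-.58)<.09)&(abs(W[...,1]+.03)<.14)
n,l,st,ce=cv2.connectedComponentsWithStats(m.astype(np.uint8))
for i in range(1,n):
    if st[i,4]>40:
        Q=W[l==i]; R_=cv2.minAreaRect(Q[:,:2].astype(np.float32)*1000); print(st[i],Q.mean(0),R_,W2L(np.array(R_[0])/1000), [W2L(b/1000).round(1) for b in cv2.boxPoints(R_)])
E
```

```text
[-89.1, 69.8, 46.6] [0.6, 22.6, 3.9]
17.075 [-0.2  1.1 -1.1] 0.08685414946495539 [ 0.6123 -0.1532  0.249 ]
[286 176  70  27 788] [ 0.5854 -0.0508  0.0751] ((587.8631591796875, -59.884803771972656), (40.70045471191406, 179.12332153320312), 13.304732322692871) [ -7.8218 -63.1425] [array([-34.7,  24.7]), array([ -21.6, -154. ]), array([  19., -151.]), array([ 5.9, 27.7])]
```

View pics/t2.png

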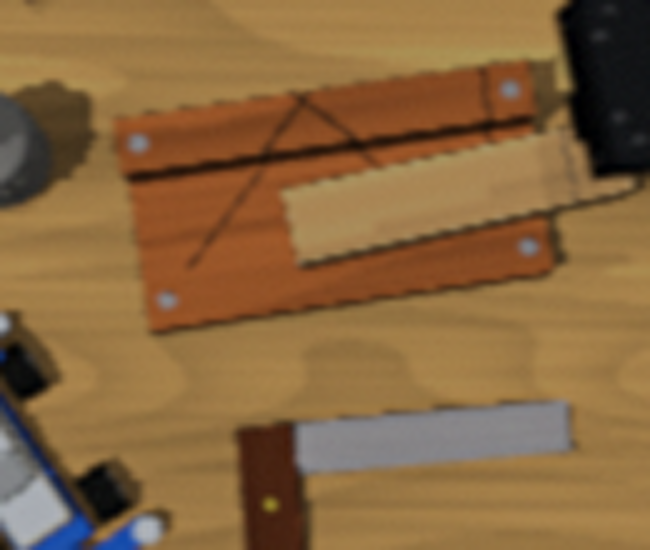

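The blank lies flat: its top is at z≈0.075, its head sits ~43 mm past the block's end, and it is turned 4° with 6–19 mm gaps to the fence. I'll check the purple pieces' clearance for the wrist camera, then move round to the near side.

```bash
python3 - <<'E'
from h import *
c=cam('top'); W=pts(c)
m=(W[...,2]>.12)&(W[...,2]<.2)&(W[...,0]>.66)&(W[...,1]>-.05)&(W[...,1]<.3)
n,l,st,ce=cv2.connectedComponentsWithStats(m.astype(np.uint8))
for i in range(1,n):
    if st[i,4]>30: Q=W[l==i]; print(Q.min(0),Q.max(0))
p=L2W(-62,-42); print(p)
rows([(np.array([p[0],p[1],.24]),Rt(0,YB))])
E
```

```text
[ 0.7221 -0.0249  0.1203] [0.775  0.0306 0.186 ]
[0.6981 0.1479 0.1201] [0.7543 0.2041 0.1869]
[ 0.531  -0.0476]
[-104.1, 56.3, 55.1] [0.5, 22.6, 4.4]
17.175 [-0.5  0.7  0.6] 0.08687834755135754 [ 0.613  -0.1486  0.2512]
```

Emit:
apply_moves(increments=[{"grip": 0, "xyz": [-30, 12, 5], "rotation": [0.2, 8, 1.5]}, {"grip": 0, "xyz": [-60, 30, 20], "rotation": [0.4, 16, 3]}, {"grip": 0, "xyz": [-90, 48, 40], "rotation": [0.5, 22.6, 4.4]}, {"grip": 0, "xyz": [-104, 56, 55], "rotation": [0.5, 22.6, 4.4]}, {"grip": 0, "xyz": [-104, 56, 55], "rotation": [0.5, 22.6, 4.4]}])

```text
time: 17.8
ee_pos: [0.5301, -0.0461, 0.2403]
eef_rot: [0.761, -0.648, -0.001, 0.0]
ft_force: [0.6, -1.3, 1.4]
width: 0.0872
```

```bash
python3 - <<'E'
from h import *
p=L2W(-62,-42)
rows([(np.array([p[0],p[1],z]),Rt(0,YB)) for z in (.24,.1,.055)])
E
```

```text
[1.6, -0.7, 0.3] [0.1, 0.0, 0.1]
[1.7, -0.9, 140.3] [0.1, 0.0, 0.1]
[1.7, -1.0, 185.3] [0.1, 0.0, 0.1]
17.8 [ 0.6 -1.3  1.4] 0.08724743302239693 [ 0.5301 -0.0461  0.2403]
```

Emit:
apply_moves(increments=[{"grip": 0, "xyz": [1.7, -0.5, 40], "rotation": [0, 0, 0]}, {"grip": 0, "xyz": [1.7, -0.8, 90], "rotation": [0, 0, 0]}, {"grip": 0, "xyz": [1.7, -0.9, 140], "rotation": [0, 0, 0]}, {"grip": 0, "xyz": [1.7, -0.9, 172], "rotation": [0, 0, 0]}, {"grip": 0, "xyz": [1.7, -0.9, 184], "rotation": [0, 0, 0]}])

```text
time: 18.42
ee_pos: [0.5302, -0.0489, 0.0546]
eef_rot: [0.761, -0.649, -0.003, 0.001]
ft_force: [-0.3, 0.0, 0.3]
width: 0.0873
```

```bash
python3 - <<'E'
from h import *
st=r.read_state();print(W2L(st['ee_pos']))
rows([(np.array([*L2W(x,-42),.055]),Rt(0,YB)) for x in (-62,-45,-24.5)])
c=cam('scene'); a=c['img'][160:290,250:430]; cv2.imwrite('pics/s7.png',cv2.resize(a,None,fx=4.2,fy=4.2,interpolation=cv2.INTER_CUBIC))
E
```

```text
[-63.0493 -43.1282]
[-1.1, -1.0, -0.4] [0.3, 0.1, -0.1]
[-1.2, -18.0, -0.5] [0.3, 0.1, -0.1]
[-1.2, -38.5, -0.6] [0.3, 0.1, -0.1]
18.425 [-0.3  0.   0.3] 0.08726202781536344 [ 0.5302 -0.0489  0.0546]
```

View pics/s7.png

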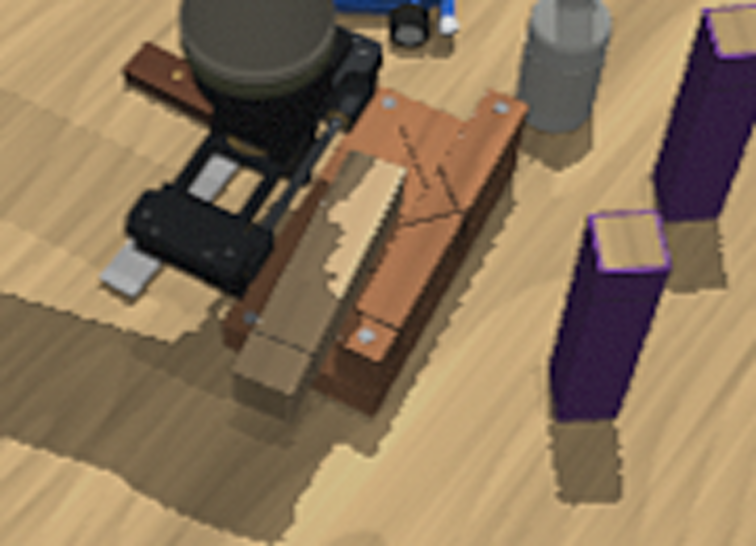

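Both fingers stand beside the blank's near face, on the robot side. Now the gentle push towards the fence.

Emit:
apply_moves(increments=[{"grip": 0, "xyz": [-1, -4, 0], "rotation": [0, 0, 0]}, {"grip": 0, "xyz": [-1, -9, 0], "rotation": [0, 0, 0]}, {"grip": 0, "xyz": [-1, -14, 0], "rotation": [0, 0, 0]}, {"grip": 0, "xyz": [-1, -18, 0], "rotation": [0, 0, 0]}, {"grip": 0, "xyz": [-1, -22, 0], "rotation": [0, 0, 0]}])

```text
time: 19.1
ee_pos: [0.552, -0.0441, 0.0543]
eef_rot: [0.761, -0.649, -0.002, 0.001]
ft_force: [-0.5, -0.5, 0.2]
width: 0.0869
```

Emit:
apply_moves(increments=[{"grip": 0, "xyz": [0, -2, 0], "rotation": [0, 0, 0]}, {"grip": 0, "xyz": [0, -4, 0], "rotation": [0, 0, 0]}, {"grip": 0, "xyz": [0, -6, 0], "rotation": [0, 0, 0]}, {"grip": 0, "xyz": [0, -8, 0], "rotation": [0, 0, 0]}, {"grip": 0, "xyz": [0, -10, 0], "rotation": [0, 0, 0]}])

```text
time: 19.73
ee_pos: [0.5619, -0.0425, 0.0542]
eef_rot: [0.761, -0.649, -0.002, 0.001]
ft_force: [-1.2, 0.4, -0.0]
width: 0.0871
```

```bash
python3 - <<'E'
from h import *
st=r.read_state();print(W2L(st['ee_pos']),st['ft_force'],st['torque'])
rows([(np.array([*L2W(x,-42),.055]),Rt(0,YB)) for x in (-30,-24.5)])
c=cam('scene'); a=c['img'][160:290,250:430]; cv2.imwrite('pics/s8.png',cv2.resize(a,None,fx=4.2,fy=4.2,interpolation=cv2.INTER_CUBIC))
c=cam('wrist','w13.png')
E
```

```text
[-30.7363 -41.9132] [-1.1682  0.4135 -0.0194] [-0.0492  0.3169 -0.0023]
[0.1, -0.7, -0.8] [0.3, 0.1, -0.0]
[0.1, -6.2, -0.8] [0.3, 0.1, -0.0]
19.725 [-1.2  0.4 -0. ] 0.08705537203422402 [ 0.5619 -0.0425  0.0542]
```

View pics/s8.png

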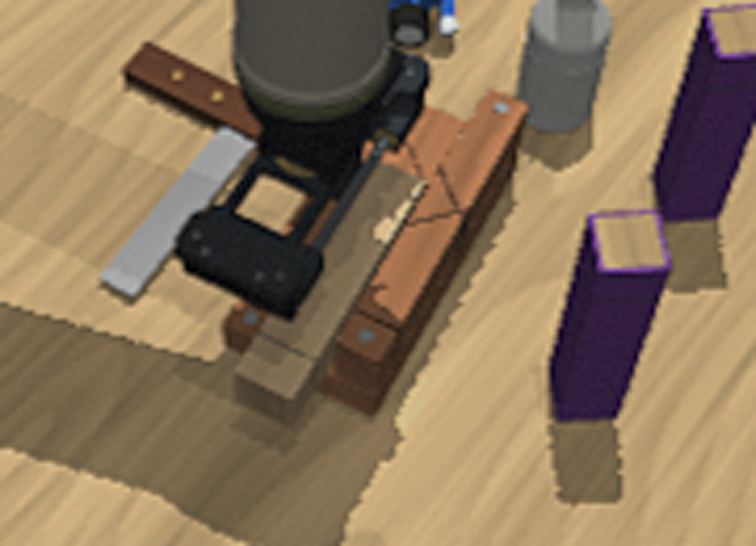

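View pics/w13.png

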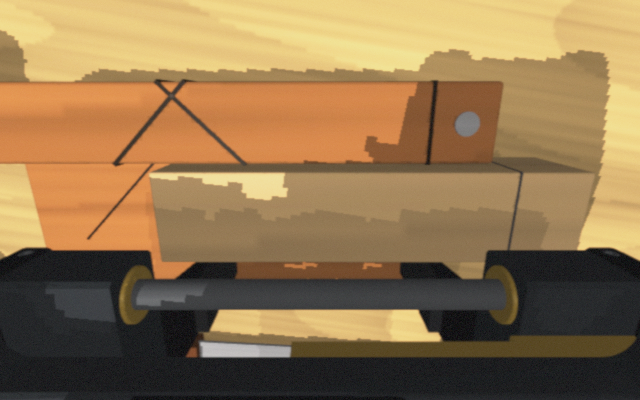

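Emit:
apply_moves(increments=[{"grip": 0, "xyz": [0, -1, 0], "rotation": [0, 0, 0]}, {"grip": 0, "xyz": [0, -2, 0], "rotation": [0, 0, 0]}, {"grip": 0, "xyz": [0, -3, 0], "rotation": [0, 0, 0]}, {"grip": 0, "xyz": [0, -4, 0], "rotation": [0, 0, 0]}, {"grip": 0, "xyz": [0, -4, 0], "rotation": [0, 0, 0]}])

```text
time: 20.45
ee_pos: [0.5662, -0.0418, 0.0543]
eef_rot: [0.761, -0.649, -0.002, 0.001]
ft_force: [-1.8, -0.8, -0.0]
width: 0.0873
```

Emit:
apply_moves(increments=[{"grip": 0, "xyz": [0, -0.7, 0], "rotation": [0, 0, 0]}, {"grip": 0, "xyz": [0, -1.4, 0], "rotation": [0, 0, 0]}, {"grip": 0, "xyz": [0, -1.4, 0], "rotation": [0, 0, 0]}])

```text
time: 20.82
ee_pos: [0.5664, -0.0419, 0.0541]
eef_rot: [0.761, -0.649, -0.003, 0.002]
ft_force: [-8.7, -1.2, 6.3]
width: 0.0868
```

```bash
python3 - <<'E'
from h import *
st=r.read_state();print(W2L(st['ee_pos']),st['ft_force'],st['torque'])
rows([(np.array([*L2W(x,-42),.055]),Rt(0,YB)) for x in (-24.5,)])
c=cam('wrist','w14.png')
W=pts(c); m=(W[...,2]>.068)&(W[...,2]<.0785)&(abs(W[...,0]-.6)<.09)&(abs(W[...,1]+.03)<.18)
n,l,s,ce=cv2.connectedComponentsWithStats(m.astype(np.uint8))
for i in range(1,n):
    if s[i,4]>400: Q=W[l==i]; R_=cv2.minAreaRect(Q[:,:2].astype(np.float32)*1000); print(s[i],Q.mean(0),R_,[W2L(b/1000).round(1) for b in cv2.boxPoints(R_)])
E
```

```text
[-26.1911 -41.9364] [-8.6744 -1.2057  6.2773] [-0.0976  1.698   0.2576]
[0.1, -1.7, -0.9] [0.4, 0.1, -0.0]
20.825 [-8.7 -1.2  6.3] 0.0868431907042272 [ 0.5664 -0.0419  0.0541]
[  149   169   447   110 37403] [ 0.602  -0.0579  0.0746] ((596.5562744140625, -60.589637756347656), (51.8391227722168, 180.83424377441406), 9.267931938171387) [array([-25.5,  25.1]), array([ -25. , -155.7]), array([  26.8, -155.6]), array([26.3, 25.3])]
```

View pics/w14.png

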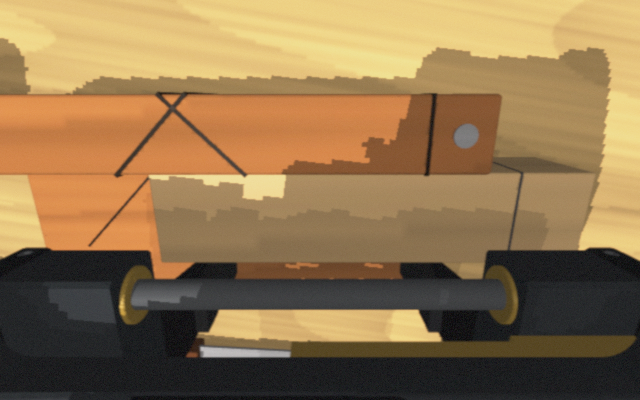

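The blank meets the fence along its whole length with no gap visible at row ~175, and the push force is 8.7 N. I'll back off and lift away.

Emit:
apply_moves(increments=[{"grip": 0, "xyz": [0, 1, 0], "rotation": [0, 0, 0]}, {"grip": 0, "xyz": [0, 3, 0], "rotation": [0, 0, 0]}, {"grip": 0, "xyz": [0, 10, 0], "rotation": [0, 0, 0]}, {"grip": 0, "xyz": [0, 20, 0], "rotation": [0, 0, 0]}, {"grip": 0, "xyz": [0, 30, 0], "rotation": [0, 0, 0]}])

```text
time: 21.5
ee_pos: [0.5359, -0.0467, 0.0543]
eef_rot: [0.761, -0.649, -0.003, 0.002]
ft_force: [-0.5, -0.0, 0.6]
width: 0.0868
```

Emit:
apply_moves(increments=[{"grip": 0, "xyz": [0, 2, -40], "rotation": [0, 0, 0]}, {"grip": 0, "xyz": [0, 2, -90], "rotation": [0, 0, 0]}, {"grip": 0, "xyz": [20, 30, -140], "rotation": [0, 0, 0]}, {"grip": 0, "xyz": [50, 60, -180], "rotation": [0, 0, 0]}, {"grip": 0, "xyz": [90, 90, -200], "rotation": [0, 0, 0]}])

```text
time: 22.12
ee_pos: [0.4622, -0.1504, 0.2573]
eef_rot: [0.761, -0.648, -0.001, 0.002]
ft_force: [0.2, -1.1, -0.0]
width: 0.0869
```

Emit:
apply_moves(increments=[{"grip": 0, "xyz": [50, 0, 0], "rotation": [0, 0, 0]}, {"grip": 0, "xyz": [100, 0, 0], "rotation": [0, 0, 0]}, {"grip": 0, "xyz": [150, 0, 0], "rotation": [0, 0, 0]}, {"grip": 0, "xyz": [180, 0, 0], "rotation": [0, 0, 0]}, {"grip": 0, "xyz": [180, 0, 0], "rotation": [0, 0, 0]}])

```text
time: 22.75
ee_pos: [0.4897, -0.3303, 0.2566]
eef_rot: [0.76, -0.65, -0.002, 0.002]
ft_force: [-0.9, 1.1, 1.5]
width: 0.0869
```

```bash
python3 - <<'E'
from h import *
c=cam('top'); a=c['img'][150:260,190:360]; cv2.imwrite('pics/t3.png',cv2.resize(a,None,fx=4.6,fy=4.6,interpolation=cv2.INTER_CUBIC))
W=pts(c); m=(W[...,2]>.068)&(W[...,2]<.0775)&(abs(W[...,0]-.58)<.09)&(abs(W[...,1]+.03)<.14)
n,l,st,ce=cv2.connectedComponentsWithStats(m.astype(np.uint8))
for i in range(1,n):
    if st[i,4]>40: Q=W[l==i]; R_=cv2.minAreaRect(Q[:,:2].astype(np.float32)*1000); print(st[i],Q.mean(0),R_,[W2L(b/1000).round(1) for b in cv2.boxPoints(R_)])
c=cam('scene'); a=c['img'][130:290,250:450]; cv2.imwrite('pics/s9.png',cv2.resize(a,None,fx=3.7,fy=3.7,interpolation=cv2.INTER_CUBIC))
print(r.read_state()['time'],r.read_state()['ee_pos'])
E
```

```text
[286 171  70  25 750] [ 0.6004 -0.0575  0.0746] ((601.6253662109375, -59.11225128173828), (42.597686767578125, 180.04193115234375), 9.385371208190918) [array([-15.9,  25.4]), array([ -15. , -154.7]), array([  27.6, -154.5]), array([26.7, 25.6])]
22.85 [ 0.4906 -0.3273  0.2572]
```

View pics/t3.png

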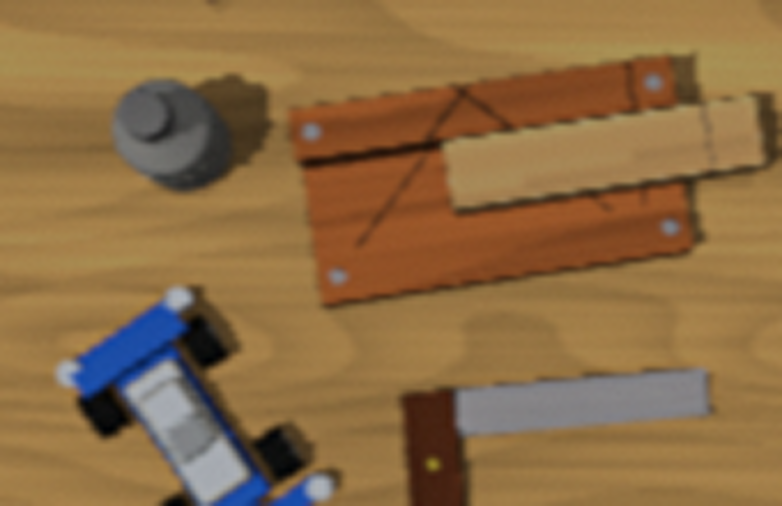

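View pics/s9.png

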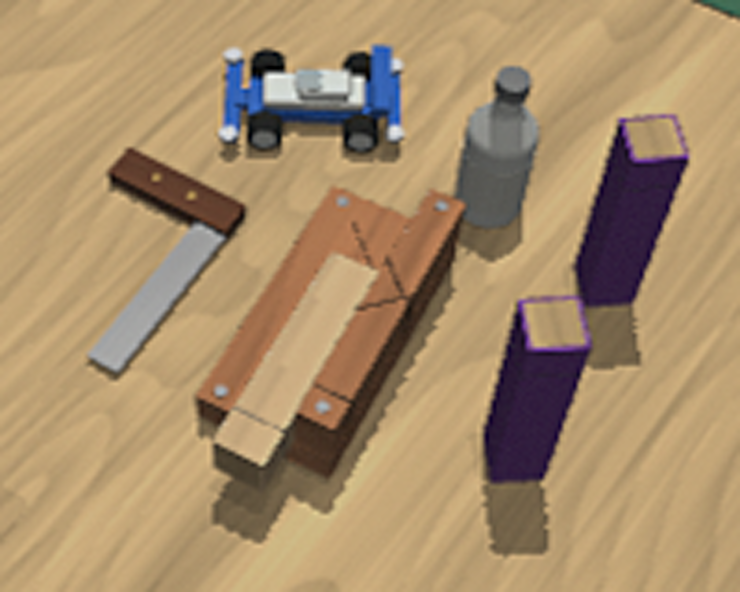

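The blank lies flush along the fence (near face x_local ≈ -15.5 mm, yaw 9.3° against the fence's 9.1°). Its head, with the pencil line, is out past the right-hand end. The other things haven't moved, so I'm handing in.

```bash
python3 -c "
from h import *
print(r.close_job())"
```

```text
the job is handed in; nothing more can be done
None
```

The blank now lies on its side on the step, flush against the fence, with its head about 44 mm past the right-hand end of the block. I handed the job in at about 23 s.

- **Tipping:** The open jaws straddled the head without gripping it. The left fingertip pushed the blank past its balance point, with only a few millimetres of free movement before it rested on the right fingertip. That finger eased it down along its arc until it lay flat on the step, when the wrist force had fallen to about zero.
- **Pushing:** Both fingertips then slid it against the fence with a light push, ending at about 9 N sideways. There was also about 6 N of upward force at that moment that I can't fully explain. It was gone once I backed off.

**Last checks (top and scene cameras):**
- The blank's yaw is 9.3–9.4° against the fence's 9.1°, with its near face 15–16 mm on the robot's side of the block's centre line. That matches flush to within measuring accuracy, and no gap shows.
- Its top is about 75 mm above the table, against the expected 76 mm.
- The arm is clear of everything, and the bottle, car, try square and purple look-alikes appear where they were.
- No check failed. The depth outline put the far side 2 mm inside the fence, which is edge blur and the 2 mm calibration.

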